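# Prop the guard open and turn up the trim knob

## Robot

A 6-joint arm with a two-finger parallel gripper is mounted at the origin on the work surface. World frame = base frame: x ahead of the robot, y to its left, z up, the work surface at z = 0. Lengths are in m, angles in rad, forces in N, time in s.
With the tool pointing down it reaches from about 0.35 to 0.975 m from the base axis. Payload 4.9 kg.
Tool frame: the origin (TCP) lies at the very end of the fingers, on their centre line; the grasp point (between the pads) lies 19 mm behind it; z points along the fingers, y is the direction in which the jaws open and shut (so a half turn about z gives the same grasp; the last joint's range is limited). The gripper opens to 85 mm and grips with 20 to 120 N. Pads are 22 mm wide; open, the fingers measure 114 mm over their backs; the gripper's body (76 mm by 85 mm) begins 54 mm behind the grasp point. The pads swing forward as they close: fully open they stand 13 mm farther back than shut.
Start: joints at [-1.222, 0.053, 1.613, -0, 1.476, -0.119], TCP at [0.282, -0.558, 0.231] pointing down, gripper open.
Joint ranges: [-3.01, 3.01], [-1.01, 2.22], [0.06, 2.58], [-1.02, 4.17], [0.09, 2.62], [-3.14, 3.14]. Speed limits (rad/s): [2.57, 2.57, 3.14, 3.14, 3.14, 3.14].

## Interface

Orientations are given as a unit quaternion [w, x, y, z].
In Python, from plant import state, eyes, job_done gives the robot as it stands.
- The arm moves only by the tool apply_moves, never from a script. Its argument "commands" is a list of rows, each an object with "linear": the shift along the tool's x, y, z in m, a list of three; "delta_rot": the turn, a rotation vector about the tool's x, y, z in degrees, a list of three; "fingers": the closure in counts, from 0 (fully open) to 255 (shut). In form: [{"linear": [x, y, z], "delta_rot": [wx, wy, wz], "fingers": fingers}, ...]. A call has exactly 8 rows; each row is the pose to reach, as a shift and turn from the pose commanded when the call began, along the tool's axes at that moment; what a row does not reach only later rows make up. A row lasts 1/10 s, in which the tool goes at most 50 mm and 8.59 degrees, less where a joint would pass 70% of its speed; a pose out of reach is approached as far as the arm can. A call with a gripper value outside its range is refused whole. The fingers move at their own pace and stop on an object; the grip force is fixed at half the most. Time passes only in rows, so rows that repeat a pose let the fingers close, or fill a call up. It gives the time, the measured TCP pose, the force and the opening at its end, in the units of the state.
- state(): the state, without advancing time (a new reading comes with each control period).
- eyes.grab_frame(name): name is "scene" or "top"; returns the picture (420x560x3 uint8, red, green, blue); there is no depth.
- eyes.camera_params(name): a dict with "fx", "fy", "cx", "cy" (pixels), "position" and "rotation" of the camera in the world. Camera axes: x right, y down, z forward; pixel columns grow to the right and rows downward; lengths in m; the calibration is good to about 2 mm. A picture is of the moment at which its call begins. camera_params takes no time and is no camera call.
- job_done(): hands the job in, once; it reports no verdict.
The state is a dict: "time": time; "joint_pos": joint angles; "joint_vel": joint speeds; "joint_efforts": joint torques, N m; "tool_pos": TCP position; "tool_rot": TCP orientation; "contact_force": force on the tool from outside, world axes, zero at the start; "ft_torque": the same for the moment, N m; "gripper_width": opening from 0.0 (shut) to 1.0 (fully open).
Only numpy, scipy, OpenCV 4.12 (cv2) and the standard library are available. Lean on these libraries where they do the work, as an engineer would, in place of code of your own. Each camera call takes 0.05 s, during which the arm holds its last target.

## Task

Lever the supply unit's sprung guard up with the steel rod of the wooden-handled prop bar, and lay the rod down in the slots of both posts so that it holds the guard open when you let go. Then turn the black knob beneath clockwise until it comes firmly up against its stop, by feel and without forcing it, and leave the guard propped open. Be gentle with the guard, the posts and the knob, and do not disturb the other things on the bench.

Things in the scene. Friction and masses are not known exactly. Their poses are not given: they have to be found in the camera images.
- unit: Grey bench supply unit, 200 (x) x 240 (y) mm, fixed; flat top panel 50 mm above the bench. Origin: centre of its underside; z up; its front (a row of steel terminals) faces its -x. On the panel two aluminium posts, between them a hinged aluminium guard plate over a black knob. The posts stand no more than 25 N in all from the prop. 'Unit frame' below is from this origin.
- guard (a joint): Opening angle of the guard (rad): 0 closed and level, grows as its front edge (unit's -x) swings up and back over the hinge, 1.57 upright, stop at 2.3. A spring and its weight (about 0.1 N m) shut it from any angle unless something holds it. It bends if pushed with more than 18 N.
- guard_hinge (a point): Middle of the guard's hinge axis, which runs along the unit's y; unit frame (50, 0, 100) mm.
- guard_lip (a point): Middle of the guard's front lower edge; moves with the guard. Guard: flat plate 96 mm wide (y), 5 mm thick, its underside in the plane of the hinge axis, reaching from 4 to 125 mm in front of it. Closed, the underside is 100 mm above the bench, with 50 mm of open space from there down to the panel.
- cradle_left (a point): Nominal rod axis seated in the left post's slot: unit frame (49, 61, 128) mm, but the posts are clamped on a carriage, so both real slots lie up to 10 mm farther back or 6 mm nearer the front (unit's x): feel for them. Slot on the post's top, open upward and along y: 15 mm wide (x), floor 122 mm, tops of its two square teeth 132 mm above the bench.
- cradle_right (a point): The same, right post: unit frame (49, -61, 128) mm. Each post is 12 mm thick in y and 31 mm long in x, its teeth 8 mm long in x, no chamfer. A rod in both slots, leaned on by the guard, rests on the floors (axis 128 mm up) against the front (-x) teeth and keeps the guard open at 1.47 to 2.07 rad. A rod on the teeth's tops (axis 138 mm up) is not seated.
- prop: Prop bar, 214 mm long, 0.12 to 0.23 kg: a straight round steel rod 12 mm thick along its own y, with a wooden handle at its +y end and a square steel end plate at its -y end. Origin: 14 mm below prop_mid. It lies on the bench on handle and plate with the rod's axis 14 mm above the bench.
- prop_mid (a point): On the rod's axis; bare rod reaches 77 mm each way along the prop's y from here. It belongs midway between the two posts, either way round.
- prop_handle (a point): Centre of the wooden handle, 103 mm along the prop's +y from prop_mid; the handle is 52 mm long (y), 18 mm wide (x), 28 mm tall, centred on the rod's axis. The end plate at the other end is 8 x 28 x 28 mm, its centre 81 mm from prop_mid.
- knob_grip (a point): On the knob's vertical axis, 32 mm above the panel, unit frame (-35, 0, 82) mm: a good height to grip. Its x runs along the knob's bar grip and turns with it. Bar 42 mm long, 14 mm wide, from 14 to 44 mm above the panel, on a 44 mm disc whose top is 14 mm above the panel.
- coupling (a joint): Twist of the black knob cap on its stiff shaft (0.06 N m friction, stays where left): a spring, 1.5 N m per rad, positive clockwise, 0 at ease, about 0.04 while turning. The clockwise stop, not seen, lies where the bar is 1.08 to 1.52 rad clockwise (from above) of the unit's x; it starts 0.9 to 1.3 rad short of it. At the stop the twist winds up: firmly home at 0.10, broken at 0.27 either way.
- screwdriver: Bystander: blue-handled screwdriver, about 210 mm long, lying on the bench. Origin: centre of its underside.
- cleaner: Bystander: white bottle, 60 mm across, 170 mm tall, standing. Origin: centre of its underside.
- tape: Bystander: black roll of tape, 90 mm across, 25 mm high. Origin: centre of its underside.
- mug: Bystander: white mug, 76 mm across, 90 mm tall. Origin: centre of its underside.
- meter: Bystander: black hand-held meter, 150 x 75 x 43 mm, lying flat. Origin: centre of its underside.
- parts_tray: Bystander: clear divided tray, 140 x 100 x 35 mm. Origin: centre of its underside.
- pliers_case: Bystander: grey zip case, 120 x 80 x 30 mm. Origin: centre of its underside.
- solder_spool: Bystander: steel spool, 52 mm across, 40 mm tall. Origin: centre of its underside.

How it is judged:
By the outcome, as a careful person would: the job done as asked, in the order asked, and still so for the second after the job is handed in, with the robot touching nothing.
It also fails if it takes over 72 s, if anything falls off the work surface, if the arm or the gripper's body presses on something with over 40 N, if the wrist force passes 120 N, or if a joint passes its speed limit or range.

## Working session

There is one attempt and no reset: what is moved stays moved. The work goes in short steps, Python scripts to look and compute and a tool call to move; the robot and the scene stay as the last step left them, time stands still between calls to the robot, and variables do not carry over. Pictures are saved under pics/ and viewed, and the job is handed in when it is done.

Besides the shell and the picture viewer there is one more tool, called after "Emit:" as a command line: name --argument value ..., lists and objects as JSON in quotes. apply_moves: Moves the arm, as the interface text tells. Its arguments: {"type":"object","properties":{"commands":{"type":"array","items":{"type":"object","properties":{"linear":{"type":"array","items":{"type":"number"}},"delta_rot":{"type":"array","items":{"type":"number"}},"fingers":{"type":"number"}}}}},"required":["commands"]}

```bash
ls; mkdir -p pics; python3 - <<'E'
from plant import state, eyes
import cv2
for n in("scene","top"):
    cv2.imwrite(f"pics/{n}0.png",eyes.grab_frame(n)[:,:,::-1])
    print(n,eyes.camera_params(n))
print(state())
E
```

```text
pics
scene {'fx': 382.4543115268349, 'fy': 382.4543115268349, 'cx': 283.69589384225867, 'cy': 215.25016779763058, 'position': array([ 1.14961492, -0.47722247,  0.89235026]), 'rotation': array([-0.32669119,  0.85033965,  0.38259696, -0.15432079])}
top {'fx': 415.62572762892614, 'fy': 415.62572762892614, 'cx': 277.6370386063632, 'cy': 209.71497540288897, 'position': array([0.43005878, 0.01442034, 1.48408908]), 'rotation': array([ 0.0376169 , -0.69606562,  0.71573847, -0.04238002])}
{'time': 0.1, 'joint_pos': array([-1.22195372e+00,  5.33101626e-02,  1.61413967e+00, -4.20377701e-06,
        1.47600091e+00, -1.19009854e-01]), 'joint_vel': array([-7.84956528e-05, -1.04744701e-03, -3.07745378e-03, -1.63021846e-03,
       -1.38665195e-03, -2.51461660e-04]), 'joint_efforts': array([ 2.74022013e-04, -3.94905102e+01, -3.71363139e+01, -1.26931045e-04,
        3.90175977e-03,  2.79731118e-06]), 'tool_pos': array([ 0.28165881, -0.55731306,  0.23018414]), 'tool_rot': array([-9.22680583e-04,  9.72763334e-01,  2.31798692e-01, -1.08606487e-04]), 'contact_force': array([-0.64422724, -0.09559994,  0.00510565]), 'ft_torque': array([0.02834537, 0.06761783, 0.00123831]), 'gripper_width': 0.9963391126226808}
```

View pics/scene0.png

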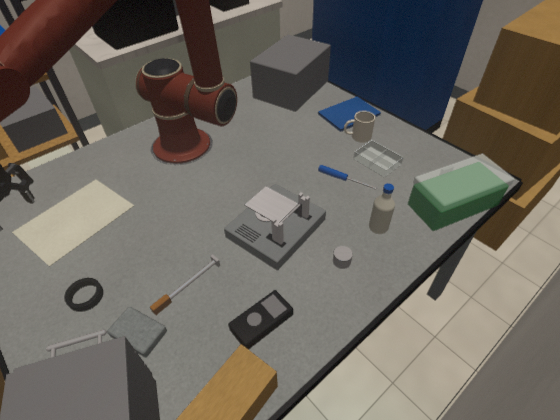

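View pics/top0.png

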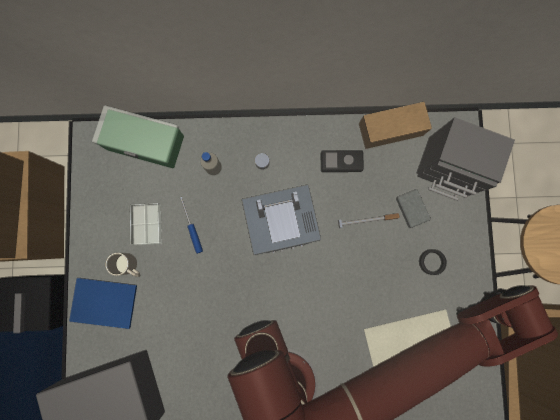

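```bash
cat > h.py <<'E'
import numpy as np, cv2
from scipy.spatial.transform import Rotation as R
from plant import state, eyes
def cam(n):
    p=eyes.camera_params(n); q=p['rotation']
    return p, R.from_quat([q[1],q[2],q[3],q[0]]).as_matrix(), np.array(p['position'])
def ray(n,uv):
    p,M,o=cam(n); d=M@np.array([(uv[0]-p['cx'])/p['fx'],(uv[1]-p['cy'])/p['fy'],1.]); return o,d/np.linalg.norm(d)
def onz(n,uv,z):
    o,d=ray(n,uv); return o+d*(z-o[2])/d[2]
def proj(n,P):
    p,M,o=cam(n); c=M.T@(np.array(P)-o); return np.array([p['fx']*c[0]/c[2]+p['cx'],p['fy']*c[1]/c[2]+p['cy']])
def tri(a,b):
    o1,d1=ray("top",a);o2,d2=ray("scene",b)
    A=np.stack([d1,-d2],1); s=np.linalg.lstsq(A,o2-o1,rcond=None)[0]
    p1=o1+s[0]*d1;p2=o2+s[1]*d2
    return (p1+p2)/2,np.linalg.norm(p1-p2)
E
python3 - <<'E'
import cv2
t=cv2.imread('pics/top0.png');s=cv2.imread('pics/scene0.png')
a=cv2.resize(t[170:270,235:415],None,fx=4.4,fy=4.4,interpolation=cv2.INTER_CUBIC); cv2.imwrite('pics/c1.png',a[:600,:800])
b=cv2.resize(s[170:330,140:340],None,fx=3.7,fy=3.7,interpolation=cv2.INTER_CUBIC); cv2.imwrite('pics/c2.png',b[:600,:800])
E
```

```text
(no output)
```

View pics/c1.png

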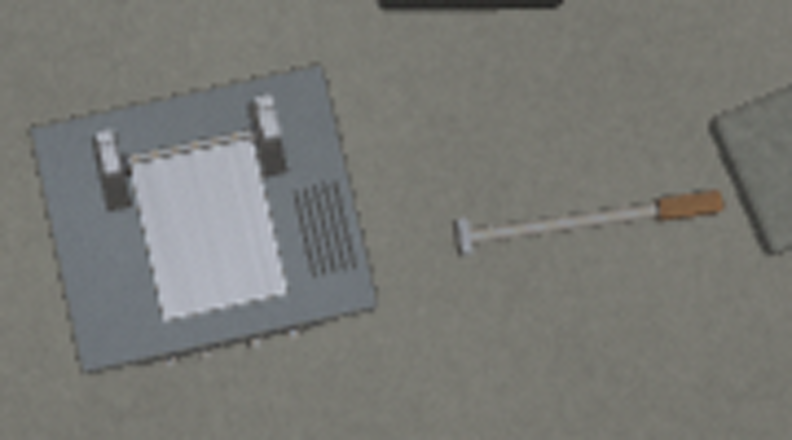

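View pics/c2.png

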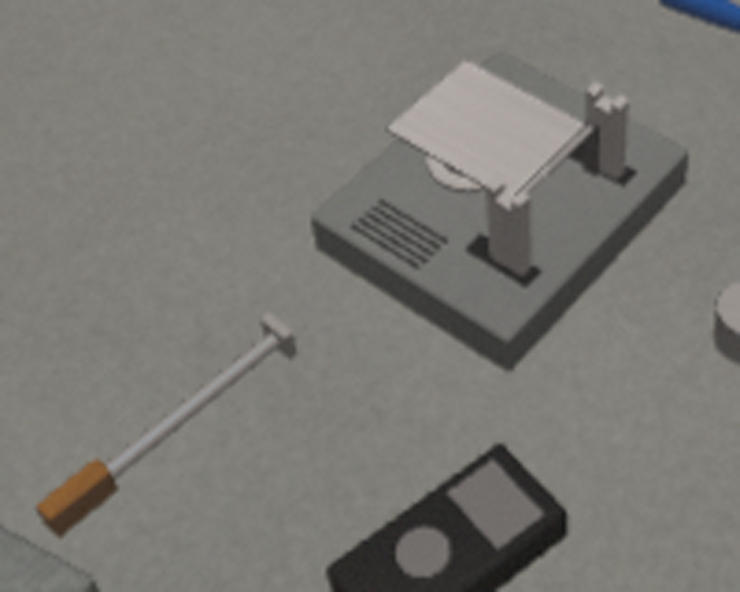

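```bash
python3 - <<'E'
import cv2,numpy as np
from h import *
t=cv2.imread('pics/top0.png');s=cv2.imread('pics/scene0.png')
for n,im in(("top",t),("scene",s)):
    h=cv2.cvtColor(im,cv2.COLOR_BGR2HSV)
    o=((h[:,:,0]>5)&(h[:,:,0]<20)&(h[:,:,1]>110)&(h[:,:,2]>80)).astype(np.uint8)
    k,l,st,c=cv2.connectedComponentsWithStats(o)
    for i in range(1,k):
        if 20<st[i,4]<600: print(n,st[i],c[i], end=' ');ys,xs=np.where(l==i);print(cv2.minAreaRect(np.stack([xs,ys],1).astype(np.float32)))
# sample colors
print(t[200,255],t[190,300],t[240,260],t[280,230],t[220,280], t[225,310])
print(s[240,260],s[200,320],s[280,150],s[230,300])
E
```

```text
top [  5 152  24  12  93] [ 19.55913978 155.61290323] ((16.5, 157.5), (11.0, 23.0), 90.0)
top [ 22 165   7  17  59] [ 25.06779661 173.66101695] ((25.0, 173.0), (16.0, 6.0), 90.0)
top [ 14 182  14  77 371] [ 22.34501348 223.06738544] ((23.59296417236328, 220.5437774658203), (11.846920013427734, 76.4174575805664), 5.552970886230469)
top [385 214  14   5  45] [391.82222222 216.33333333] ((391.60772705078125, 216.361572265625), (3.348937749862671, 13.02364730834961), 82.87498474121094)
top [539 260  11   9  23] [544.82608696 263.7826087 ] ((543.8621215820312, 264.65521240234375), (7.799203872680664, 8.541985511779785), 68.19859313964844)
top [545 309  15   9  69] [552.82608696 312.8115942 ] ((552.0, 313.0), (8.0, 14.0), 90.0)
top [508 327   6   9  24] [510.66666667 330.79166667] ((510.8461608886719, 330.73077392578125), (8.040761947631836, 4.510671138763428), 78.69007110595703)
top [457 338  10   9  27] [462.59259259 342.18518519] ((462.3276062011719, 342.5689697265625), (6.870728015899658, 8.727680206298828), 68.19859313964844)
top [449 344  10   9  33] [454.         347.18181818] ((454
[... 2124 characters left out ...]
703125, 81.60000610351562), (7.155416965484619, 5.366563320159912), 26.56505012512207)
scene [200 141   9  10  22] [203.54545455 145.13636364] ((203.3000030517578, 145.10000610351562), (6.077701091766357, 10.791021347045898), 29.744882583618164)
scene [509 162  51  47 575] [535.08521739 188.3826087 ] ((538.5376586914062, 187.1763916015625), (16.347888946533203, 62.79300308227539), 53.69550704956055)
scene [150 295  19  16 119] [159.28571429 302.14285714] ((159.43902587890625, 302.0487976074219), (5.622255325317383, 20.927284240722656), 51.34019470214844)
[122 118 111] [118 113 109] [122 117 111] [113 120 120] [184 175 172] [117 113 106]
[111 114 114] [123 129 130] [121 127 129] [111 115 114]
```

```bash
python3 - <<'E'
import cv2,numpy as np
from h import *
t=cv2.imread('pics/top0.png').astype(int);s=cv2.imread('pics/scene0.png')
m=((t[:,:,0]-t[:,:,2])>4).astype(np.uint8); m[:170]=0;m[270:]=0;m[:,:235]=0;m[:,335:]=0
m=cv2.morphologyEx(m,cv2.MORPH_CLOSE,np.ones((3,3)))
c=max(cv2.findContours(m,0,1)[0],key=cv2.contourArea)
print(cv2.contourArea(c),cv2.minAreaRect(c)); q=cv2.boxPoints(cv2.minAreaRect(c)); print(q)
for p in q: print(p,onz("top",p,.05))
# guard white
g=(t.min(2)>150).astype(np.uint8);g[:170]=0;g[270:]=0;g[:,:235]=0;g[:,335:]=0
for cc in cv2.findContours(g,0,1)[0]:
  if cv2.contourArea(cc)>3:
    print('w',cv2.contourArea(cc),cv2.minAreaRect(cc)); 
    for p in cv2.boxPoints(cv2.minAreaRect(cc)): print(p,onz("top",p,.105))
h1=(391.8,216.3);e=(339.8,223.5)
print('handle',onz("top",h1,.028),'plate top',onz("top",e,.028), tri(h1,(159.3,302.1)))
hs=onz("scene",(159.3,302.1),.02);print(hs)
# corners scene crop -> px
f=lambda x,y:(140+(x+.5)/3.7-.5,170+(y+.5)/3.7-.5)
for nm,p in dict(back_right=(510,347),front_right=(313,222),back_left=(688,154)).items(): print(nm,f(*p),onz("scene",f(*p),.05))
E
```

```text
3662.5 ((281.0386047363281, 219.815185546875), (57.654571533203125, 67.96646118164062), 77.82854461669922)
[[241.7414  198.80086]
 [308.18005 184.47096]
 [320.33582 240.82951]
 [253.89716 255.15941]]
[241.7414  198.80086] [0.63461028 0.12629369 0.05      ]
[308.18005 184.47096] [ 0.67883468 -0.10686732  0.05      ]
[320.33582 240.82951] [ 0.48103524 -0.14157271  0.05      ]
[253.89716 255.15941] [0.43840581 0.08823442 0.05      ]
w 10.0 ((259.5000305175781, 205.50001525878906), (5.692099571228027, 2.5298221111297607), 71.56504821777344)
[257.40002 203.20001] [0.61047816 0.06994599 0.105     ]
[259.80005 202.40002] [0.61295528 0.06186052 0.105     ]
[261.60004 207.80002] [0.59460269 0.05627496 0.105     ]
[259.2 208.6] [0.59213374 0.06435005 0.105     ]
w 957.5 ((281.84185791015625, 221.6041259765625), (35.85829162597656, 28.411821365356445), 77.19573211669922)
[264.01572 207.26917] [0.59616598 0.04816571 0.105     ]
[291.72104 200.9725 ] [ 0.61483793 -0.04506539  0.105     ]
[299.668   235.93909] [ 0.49717259 -0.06767549  0.105     ]
[271.96268 242.23575] [0.47891722 0.02472675 0.105     ]
w 11.0 ((295.5, 197.5), (5.0, 3.0), 90.0)
[294. 195.] [ 0.63482567 -0.05335336  0.105     ]
[297. 195.] [ 0.63455008 -0.06341339  0.105     ]
[297. 200.] [ 0.61763672 -0.06284782  0.105     ]
[294. 200.] [ 0.61791257 -0.05280162  0.105     ]
handle [ 0.56099062 -0.3993232   0.028     ] plate top [ 0.54065597 -0.21481968  0.028     ] (array([ 0.56154908, -0.39902649,  0.02599795]), np.float64(0.0018452007246208331))
[ 0.55800935 -0.39768711  0.02      ]
back_right (277.47297297297297, 263.4189189189189) [ 0.68534511 -0.10584516  0.05      ]
front_right (224.22972972972974, 229.63513513513513) [ 0.49290802 -0.1434155   0.05      ]
back_left (325.58108108108104, 211.25675675675677) [0.63732704 0.12586015 0.05      ]
```

```bash
python3 - <<'E'
import cv2,numpy as np
t=cv2.imread('pics/top0.png');s=cv2.imread('pics/scene0.png')
a=cv2.resize(t[185:225,250:310],None,fx=13,fy=13,interpolation=cv2.INTER_NEAREST); cv2.imwrite('pics/c3.png',a)
b=cv2.resize(s[185:250,262:322],None,fx=9,fy=9,interpolation=cv2.INTER_NEAREST); cv2.imwrite('pics/c4.png',b)
E
```

```text
(no output)
```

View pics/c3.png

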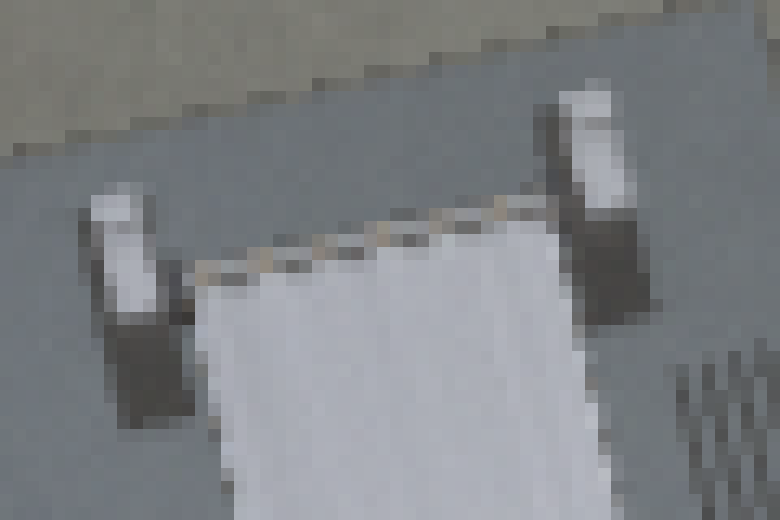

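View pics/c4.png

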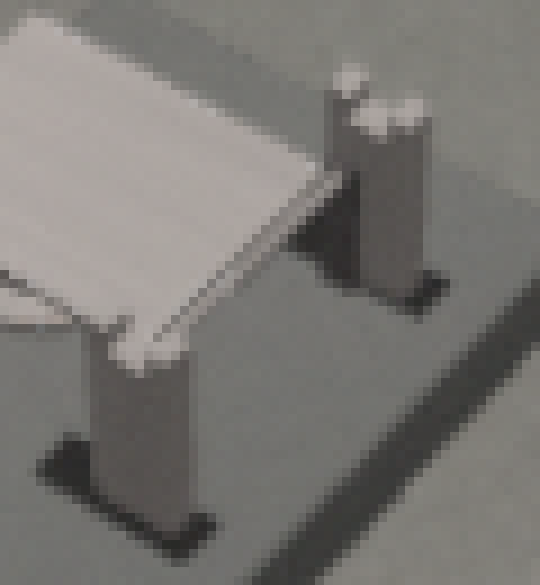

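```bash
cat >> h.py <<'E'
UO=np.array([.5612,-.0088]);YAW=.195
def w2u(p,O=None,yaw=None):
    c,s=np.cos(YAW),np.sin(YAW); d=np.array(p[:2])-UO; return np.array([c*d[0]+s*d[1],-s*d[0]+c*d[1],p[2]])*1000
def u2w(p):
    c,s=np.cos(YAW),np.sin(YAW); p=np.array(p)/1000; return np.array([UO[0]+c*p[0]-s*p[1],UO[1]+s*p[0]+c*p[1],p[2]])
E
python3 - <<'E'
from h import *
f=lambda x,y:(250+x/13-.5,185+y/13-.5)
g=lambda x,y:(262+x/9-.5,185+y/9-.5)
for n,b,a in(("R",(585,90),(607,212)),("L",(115,190),(137,313))):
    B=w2u(onz("top",f(*b),.132));A=w2u(onz("top",f(*a),.132));print(n,B,A,(A+B)/2)
# guard corners in scene (z=.105) and expected
for p in ((30,14),(340,170),(150,350)): print(p,w2u(onz("scene",g(*p),.105)))
# teeth tops in scene : left back (412,107), left front inner(350,80); right: (168,345),(130,350)
for p in ((412,107),(350,78),(172,345),(125,350)): print(w2u(onz("scene",g(*p),.132)))
# post base: carriage slot corners at z=.05
for p in ((450,285),(418,318),(215,520),(180,560),(40,468)): print('base',w2u(onz("scene",g(*p),.05)))
# expected guard corners
for P in((46,48,105),(46,-48,105),(-75,48,105),(-75,-48,105)): print(P,proj("top",u2w(P)),proj("scene",u2w(P)))
for P in((100,120,50),(100,-120,50),(-100,120,50),(-100,-120,50)): print(P,proj("top",u2w(P)),proj("scene",u2w(P)))
E
```

```text
R [ 71.14846514 -60.18659725 132.        ] [ 39.56353838 -58.57043392 132.        ] [ 55.35600176 -59.37851558 132.        ]
L [ 72.44256361  61.37476271 132.        ] [ 40.68752381  62.73200457 132.        ] [ 56.56504371  62.05338364 132.        ]
(30, 14) [-76.22720474  49.51713542 105.        ]
(340, 170) [ 48.83317475  52.86393137 105.        ]
(150, 350) [ 47.41953703 -43.35142758 105.        ]
[ 65.72623706  67.07971141 132.        ]
[ 42.6271965  65.9648273 132.       ]
[ 66.43996008 -56.11612974 132.        ]
[ 56.61161   -65.9416732 132.       ]
base [78.35081772 75.61352909 50.        ]
base [78.30336116 57.3424042  50.        ]
base [ 76.25983206 -49.40989571  50.        ]
base [ 77.15815843 -68.34773049  50.        ]
base [ 19.50140042 -66.05583743  50.        ]
(46, 48, 105) [264.29733127 207.00541036] [297.47670234 203.93902769]
(46, -48, 105) [292.28401485 200.72287276] [276.70621678 224.17930022]
(-75, 48, 105) [272.26016219 242.4081544 ] [264.82777901 186.50342026]
(-75, -48, 105) [300.49822053 235.99146955] [243.50336681 204.99980102]
(100, 120, 50) [241.15671591 198.40628504] [325.84911319 210.62894858]
(100, -120, 50) [308.22173214 183.41962481] [276.42494076 263.04627254]
(-100, 120, 50) [253.5047047  254.74877403] [273.8602265 183.4383047]
(-100, -120, 50) [321.52914055 239.25060536] [222.21155935 228.7837217 ]
```

```bash
cat >> h.py <<'E'
def plan(pos,yawdeg,frm=None):
    """rel move from commanded/measured pose to TCP pos (m), tool down, tool x at yawdeg"""
    s=state()
    if frm is None: p0=s['tool_pos'];q=s['tool_rot'];R0=R.from_quat([q[1],q[2],q[3],q[0]])
    else: p0=np.array(frm[0]);R0=down(frm[1])
    T=down(yawdeg); rel=R0.inv()*T
    print('linear',np.round(R0.inv().apply(np.array(pos)-p0),4),'rot',np.round(rel.as_rotvec(degrees=True),2))
def down(y):
    return R.from_euler('z',y,degrees=True)*R.from_matrix(np.diag([1,-1,-1.]))
def st():
    s=state();q=s['tool_rot'];M=R.from_quat([q[1],q[2],q[3],q[0]]).as_matrix()
    print('t',round(s['time'],2),'pos',np.round(s['tool_pos'],4),'unit',np.round(w2u(s['tool_pos']),1),'yaw',round(np.degrees(np.arctan2(M[1,0],M[0,0])),2),'tilt',np.round(M[:2,2],4),'F',np.round(s['contact_force'],2),'T',np.round(s['ft_torque'],3),'w',round(s['gripper_width'],3),'j',np.round(s['joint_pos'],2))
E
python3 - <<'E'
from h import *
st()
for c in((712,120),(775,255),(800,95)): print(onz("top",(235+c[0]/4.4-.5,170+c[1]/4.4-.5),.03))
plan((.561,-.403,.075),96.28)
E
```

```text
t 0.1 pos [ 0.2817 -0.5573  0.2302] unit [-380.5 -484.   230.2] yaw 26.81 tilt [-0.0006  0.0017] F [-0.64 -0.1   0.01] T [0.028 0.068 0.001] w 0.996 j [-1.22  0.05  1.61 -0.    1.48 -0.12]
[ 0.62970731 -0.41887393  0.03      ]
[ 0.51969583 -0.46260924  0.03      ]
[ 0.64808113 -0.4910915   0.03      ]
linear [ 0.3189 -0.0115  0.1553] rot [ -0.08  -0.07 -69.47]
```

Emit:
apply_moves --commands '[{"linear": [0.04,-0.0014,0.02],"delta_rot": [0,0,-8.5],"fingers": 100},{"linear": [0.08,-0.003,0.04],"delta_rot": [0,0,-17],"fingers": 100},{"linear": [0.12,-0.0045,0.06],"delta_rot": [0,0,-25.5],"fingers": 100},{"linear": [0.16,-0.006,0.08],"delta_rot": [0,0,-34],"fingers": 100},{"linear": [0.2,-0.0075,0.1],"delta_rot": [0,0,-42.5],"fingers": 100},{"linear": [0.24,-0.009,0.12],"delta_rot": [0,0,-51],"fingers": 100},{"linear": [0.28,-0.01,0.14],"delta_rot": [0,0,-59.5],"fingers": 100},{"linear": [0.316,-0.0115,0.1553],"delta_rot": [-0.08,-0.07,-68],"fingers": 100}]'

```text
time: 0.9
tool_pos: [0.5595, -0.4033, 0.0737]
tool_rot: [-0.0, 0.674, 0.738, -0.0]
contact_force: [-0.0, 0.1, -0.6]
gripper_width: 0.607
```

```bash
python3 - <<'E'
from h import *
st()
cv2.imwrite("pics/s1.png",eyes.grab_frame("scene")[:,:,::-1])
st(); plan((.561,-.400,.005),96.28)
b=cv2.imread("pics/s1.png")[200:360,80:280];cv2.imwrite("pics/s1c.png",cv2.resize(b,None,fx=3.7,fy=3.7))
E
```

```text
t 0.9 pos [ 0.5595 -0.4033  0.0737] unit [ -78.1 -386.6   73.7] yaw 95.18 tilt [-0.0012  0.0001] F [-0.04  0.08 -0.56] T [ 0.004 -0.008 -0.011] w 0.607 j [-0.73  0.33  1.57 -0.    1.24 -0.82]
t 0.95 pos [ 0.5623 -0.3991  0.0709] unit [ -74.6 -383.1   70.9] yaw 95.61 tilt [-0.0008  0.0043] F [-1.9   4.74 -0.64] T [0.107 0.037 0.046] w 0.606 j [-0.73  0.34  1.57  0.    1.24 -0.83]
linear [-0.0011 -0.0013  0.0659] rot [-0.02 -0.25 -0.67]
```

View pics/s1c.png

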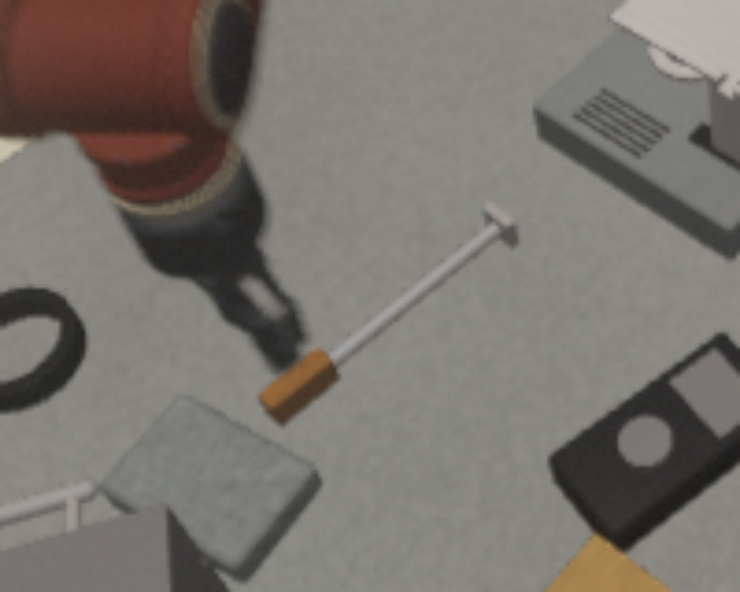

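Emit:
apply_moves --commands '[{"linear": [0.0043,0.0029,0.0],"delta_rot": [0,0,-1.5],"fingers": 100},{"linear": [0.0043,0.0029,0.01],"delta_rot": [0,0,-1.5],"fingers": 100},{"linear": [0.0043,0.0029,0.02],"delta_rot": [0,0,-1.5],"fingers": 100},{"linear": [0.0043,0.0029,0.03],"delta_rot": [0,0,-1.5],"fingers": 100},{"linear": [0.0043,0.0029,0.035],"delta_rot": [0,0,-1.5],"fingers": 100},{"linear": [0.0043,0.0029,0.035],"delta_rot": [0,0,-1.5],"fingers": 100},{"linear": [0.0043,0.0029,0.035],"delta_rot": [0,0,-1.5],"fingers": 100},{"linear": [0.0043,0.0029,0.035],"delta_rot": [0,0,-1.5],"fingers": 100}]'

```text
time: 1.75
tool_pos: [0.5615, -0.4011, 0.0417]
tool_rot: [0.001, 0.667, 0.745, -0.0]
contact_force: [-0.3, 0.4, -0.1]
gripper_width: 0.607
```

```bash
python3 - <<'E'
from h import *
st();plan((.561,-.400,.004),96.28)
E
```

```text
t 1.75 pos [ 0.5615 -0.4011  0.0417] unit [ -75.7 -384.9   41.7] yaw 96.29 tilt [ 0.0015 -0.0024] F [-0.32  0.43 -0.09] T [-0.041 -0.032 -0.028] w 0.607 j [-0.73  0.37  1.58 -0.    1.19 -0.84]
linear [ 0.0012 -0.0004  0.0377] rot [0.07 0.15 0.01]
```

Emit:
apply_moves --commands '[{"linear": [0.001,0,0.01],"delta_rot": [0,0,0],"fingers": 100},{"linear": [0.001,0,0.02],"delta_rot": [0,0,0],"fingers": 100},{"linear": [0.001,0,0.03],"delta_rot": [0,0,0],"fingers": 100},{"linear": [0.001,0,0.0355],"delta_rot": [0,0,0],"fingers": 100},{"linear": [0.001,0,0.0355],"delta_rot": [0,0,0],"fingers": 100},{"linear": [0.001,0,0.0355],"delta_rot": [0,0,0],"fingers": 180},{"linear": [0.001,0,0.0355],"delta_rot": [0,0,0],"fingers": 255},{"linear": [0.001,0,0.0355],"delta_rot": [0,0,0],"fingers": 255}]'

```text
time: 2.55
tool_pos: [0.5618, -0.4002, 0.0066]
tool_rot: [0.002, 0.667, 0.745, -0.0]
contact_force: [0.1, 0.2, -1.0]
gripper_width: 0.2
```

Emit:
apply_moves --commands '[{"linear": [0,0,0],"delta_rot": [0,0,0],"fingers": 255},{"linear": [0,0,0],"delta_rot": [0,0,0],"fingers": 255},{"linear": [0,0,0],"delta_rot": [0,0,0],"fingers": 255},{"linear": [0,0,0],"delta_rot": [0,0,0],"fingers": 255},{"linear": [0,0,-0.005],"delta_rot": [0,0,0],"fingers": 255},{"linear": [0,0,-0.015],"delta_rot": [0,0,0],"fingers": 255},{"linear": [0,0,-0.02],"delta_rot": [0,0,0],"fingers": 255},{"linear": [0,0,-0.02],"delta_rot": [0,0,0],"fingers": 255}]'

```text
time: 3.35
tool_pos: [0.5617, -0.4001, 0.0268]
tool_rot: [0.002, 0.667, 0.745, -0.0]
contact_force: [-0.2, -0.2, -1.9]
gripper_width: 0.197
```

```bash
python3 - <<'E'
from h import *
st()
cv2.imwrite("pics/s2.png",eyes.grab_frame("scene")[:,:,::-1])
b=cv2.imread("pics/s2.png")[200:360,80:280];cv2.imwrite("pics/s2c.png",cv2.resize(b,None,fx=3.7,fy=3.7))
E
```

```text
t 3.35 pos [ 0.5617 -0.4001  0.0268] unit [ -75.4 -384.    26.8] yaw 96.31 tilt [ 0.002 -0.003] F [-0.2  -0.15 -1.89] T [-0.179 -0.018 -0.021] w 0.197 j [-0.73  0.39  1.59 -0.    1.17 -0.84]
```

View pics/s2c.png

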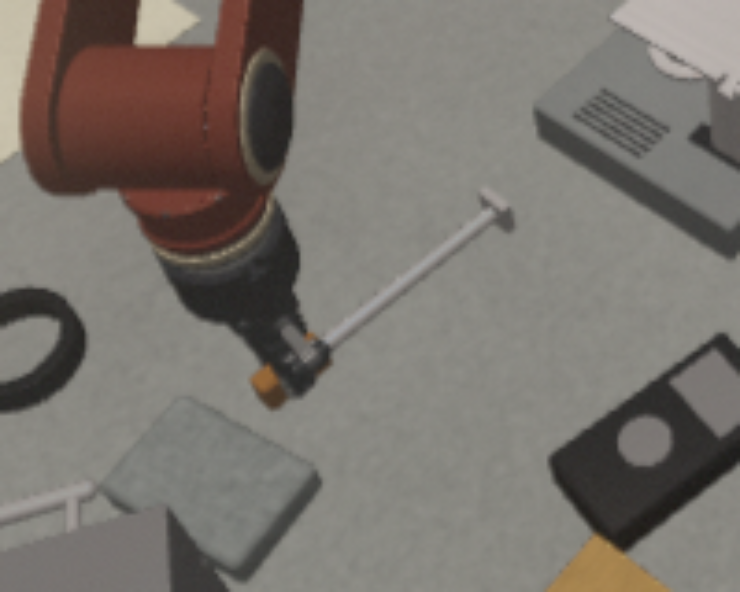

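```bash
python3 - <<'E'
from h import *
F=((.5617,-.4001,.0265),96.31)
for P in((-105,-340,70),(-105,-104,70)): plan(u2w(P),101.17,F)
E
```

```text
linear [ 0.0413 -0.0333 -0.0435] rot [ 0.    0.   -4.86]
linear [ 0.2765 -0.0533 -0.0435] rot [ 0.    0.   -4.86]
```

Emit:
apply_moves --commands '[{"linear": [0.0,-0.008,-0.015],"delta_rot": [0,0,-1.5],"fingers": 255},{"linear": [0.01,-0.02,-0.03],"delta_rot": [0,0,-3],"fingers": 255},{"linear": [0.03,-0.03,-0.042],"delta_rot": [0,0,-4.86],"fingers": 255},{"linear": [0.06,-0.035,-0.0435],"delta_rot": [0,0,-4.86],"fingers": 255},{"linear": [0.095,-0.038,-0.0435],"delta_rot": [0,0,-4.86],"fingers": 255},{"linear": [0.13,-0.041,-0.0435],"delta_rot": [0,0,-4.86],"fingers": 255},{"linear": [0.165,-0.044,-0.0435],"delta_rot": [0,0,-4.86],"fingers": 255},{"linear": [0.195,-0.0465,-0.0435],"delta_rot": [0,0,-4.86],"fingers": 255}]'

```text
time: 4.2
tool_pos: [0.4925, -0.209, 0.0681]
tool_rot: [0.0, 0.635, 0.773, -0.0]
contact_force: [0.1, -0.4, -2.0]
gripper_width: 0.199
```

Emit:
apply_moves --commands '[{"linear": [0.02,0,0],"delta_rot": [0,0,0],"fingers": 255},{"linear": [0.04,0,0],"delta_rot": [0,0,0],"fingers": 255},{"linear": [0.06,0,0],"delta_rot": [0,0,0],"fingers": 255},{"linear": [0.075,0,0],"delta_rot": [0,0,0],"fingers": 255},{"linear": [0.081,0,0],"delta_rot": [0,0,0],"fingers": 255},{"linear": [0.081,0,0],"delta_rot": [0,0,0],"fingers": 255},{"linear": [0.081,0,0],"delta_rot": [0,0,0],"fingers": 255},{"linear": [0.081,0,0],"delta_rot": [0,0,0],"fingers": 255}]'

```text
time: 5.0
tool_pos: [0.4781, -0.1321, 0.0687]
tool_rot: [0.001, 0.635, 0.772, -0.0]
contact_force: [-0.5, -0.1, -1.5]
gripper_width: 0.199
```

```bash
python3 - <<'E'
from h import *
st()
cv2.imwrite("pics/s3.png",eyes.grab_frame("scene")[:,:,::-1])
cv2.imwrite("pics/t3.png",eyes.grab_frame("top")[:,:,::-1])
b=cv2.imread("pics/s3.png")[150:290,180:360];cv2.imwrite("pics/s3c.png",cv2.resize(b,None,fx=4.2,fy=4.2,interpolation=cv2.INTER_CUBIC))
b=cv2.imread("pics/t3.png")[170:290,220:360];cv2.imwrite("pics/t3c.png",cv2.resize(b,None,fx=5,fy=5,interpolation=cv2.INTER_CUBIC))
E
```

```text
t 5.0 pos [ 0.4781 -0.1321  0.0687] unit [-105.4 -104.9   68.7] yaw 101.12 tilt [ 0.001  -0.0021] F [-0.53 -0.1  -1.53] T [-0.175 -0.004 -0.01 ] w 0.199 j [-0.42 -0.1   2.05 -0.    1.19 -0.61]
```

View pics/s3c.png

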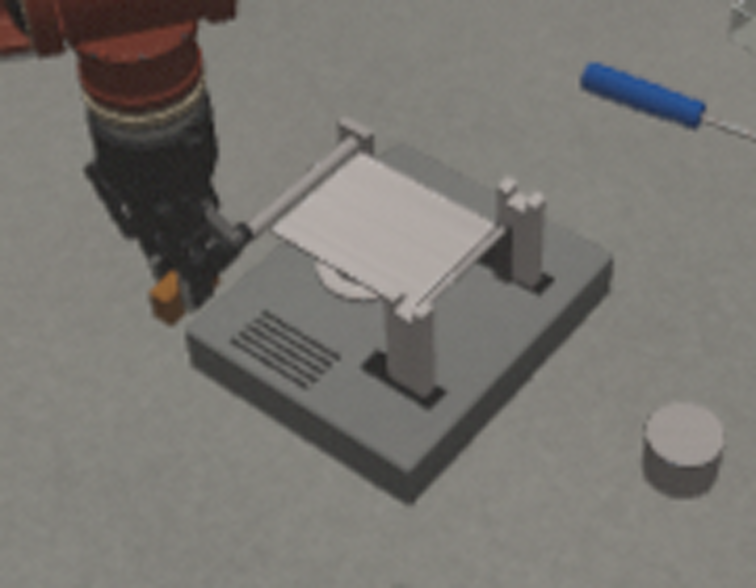

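View pics/t3c.png

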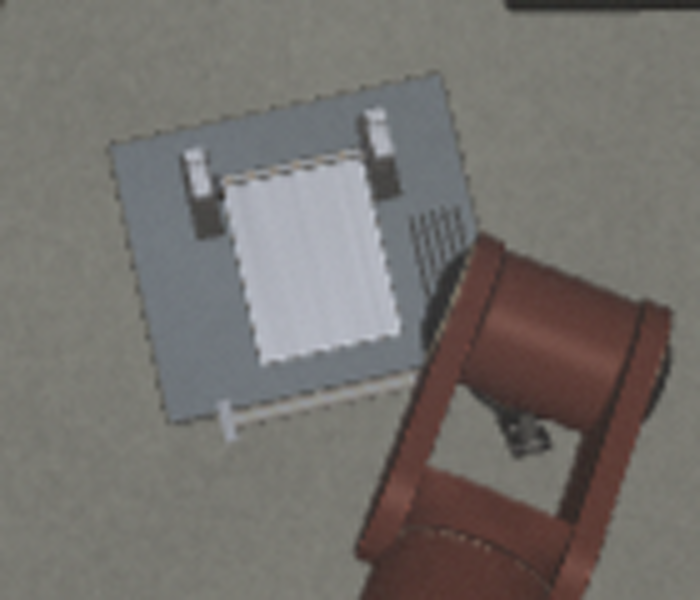

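```bash
python3 - <<'E'
from h import *
p,e=tri((265.1,253.6),(264.6,179.9)); print(w2u(p),e)
p,e=tri((265.1,253.6),(264.3,181.4)); print(w2u(p),e)
print(w2u(onz("top",(265.1,253.6),.09)))
# rod points in top, z=.076
for c in((260,413),(400,381)): print(w2u(onz("top",(220+c[0]/5-.5,170+c[1]/5-.5),.076)))
P0=(-105,-104,70.5)
E
```

```text
[-104.7145477    80.20753369   91.74160513] 0.0022488684405999647
[-105.13896774   79.86812499   85.56383464] 0.0008555752264475044
[-105.50891705   79.47423285   90.        ]
[-105.18698425   57.65938358   76.        ]
[-105.12900433  -39.2835782    76.        ]
```

Emit:
apply_moves --commands '[{"linear": [0,0.01,0],"delta_rot": [0,0,0],"fingers": 255},{"linear": [0,0.02,0],"delta_rot": [0,0,0],"fingers": 255},{"linear": [0,0.03,0],"delta_rot": [0,0,0],"fingers": 255},{"linear": [0,0.038,0],"delta_rot": [0,0,0],"fingers": 255},{"linear": [0,0.038,-0.004],"delta_rot": [0,0,0],"fingers": 255},{"linear": [0,0.038,-0.01],"delta_rot": [0,0,0],"fingers": 255},{"linear": [0,0.038,-0.017],"delta_rot": [0,0,0],"fingers": 255},{"linear": [0,0.038,-0.024],"delta_rot": [0,0,0],"fingers": 255}]'

```text
time: 5.9
tool_pos: [0.5149, -0.1239, 0.0932]
tool_rot: [0.001, 0.635, 0.772, -0.0]
contact_force: [0.1, 0.1, -2.5]
gripper_width: 0.194
```

```bash
python3 - <<'E'
from h import *
st()
cv2.imwrite("pics/s4.png",eyes.grab_frame("scene")[:,:,::-1])
b=cv2.imread("pics/s4.png")[150:290,180:360];cv2.imwrite("pics/s4c.png",cv2.resize(b,None,fx=4.2,fy=4.2,interpolation=cv2.INTER_CUBIC))
E
```

```text
t 5.9 pos [ 0.5149 -0.1239  0.0932] unit [ -67.8 -104.    93.2] yaw 101.16 tilt [ 0.0007 -0.0016] F [ 0.1   0.06 -2.48] T [-0.212 -0.094 -0.033] w 0.194 j [-0.38 -0.05  1.95 -0.    1.23 -0.57]
```

View pics/s4c.png

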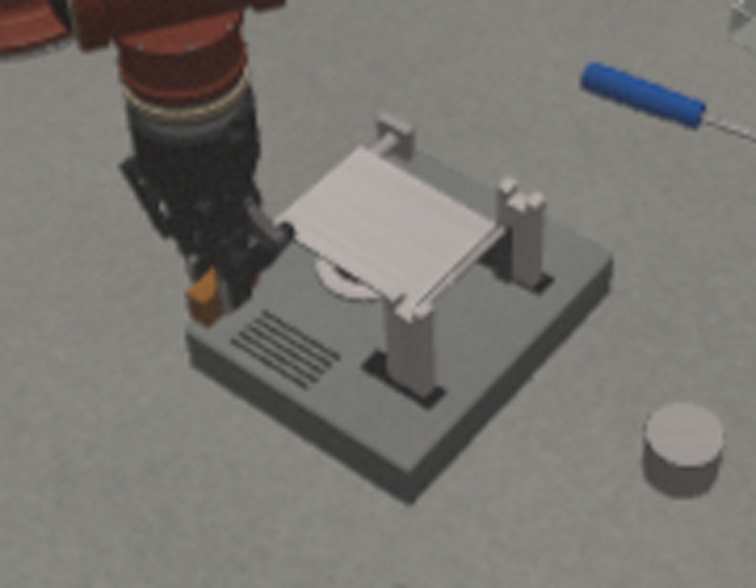

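Emit:
apply_moves --commands '[{"linear": [0,0.002,-0.012],"delta_rot": [0,0,0],"fingers": 255},{"linear": [0,0.005,-0.0235],"delta_rot": [0,0,0],"fingers": 255},{"linear": [0,0.011,-0.037],"delta_rot": [0,0,0],"fingers": 255},{"linear": [0,0.018,-0.05],"delta_rot": [0,0,0],"fingers": 255},{"linear": [0,0.029,-0.059],"delta_rot": [0,0,0],"fingers": 255},{"linear": [0,0.043,-0.066],"delta_rot": [0,0,0],"fingers": 255},{"linear": [0,0.056,-0.069],"delta_rot": [0,0,0],"fingers": 255},{"linear": [0,0.07,-0.07],"delta_rot": [0,0,0],"fingers": 255}]'

```text
time: 6.75
tool_pos: [0.5851, -0.1103, 0.1644]
tool_rot: [0.002, 0.635, 0.773, -0.0]
contact_force: [-0.8, -1.4, -1.1]
gripper_width: 0.198
```

```bash
python3 - <<'E'
from h import *
st()
cv2.imwrite("pics/s5.png",eyes.grab_frame("scene")[:,:,::-1])
b=cv2.imread("pics/s5.png")[110:270,180:360];cv2.imwrite("pics/s5c.png",cv2.resize(b,None,fx=3.7,fy=3.7,interpolation=cv2.INTER_CUBIC))
E
```

```text
t 6.75 pos [ 0.5851 -0.1103  0.1644] unit [   3.8 -104.2  164.4] yaw 101.18 tilt [ 0.002  -0.0023] F [-0.8  -1.39 -1.1 ] T [-0.245  0.196  0.127] w 0.198 j [-0.31  0.03  1.75 -0.    1.36 -0.51]
```

View pics/s5c.png

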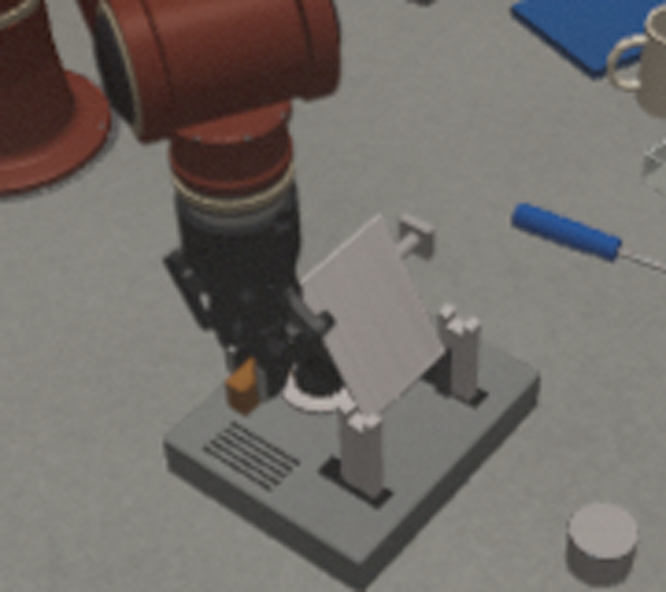

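Emit:
apply_moves --commands '[{"linear": [0,0.008,0.001],"delta_rot": [0,0,0],"fingers": 255},{"linear": [0,0.016,0.004],"delta_rot": [0,0,0],"fingers": 255},{"linear": [0,0.025,0.008],"delta_rot": [0,0,0],"fingers": 255},{"linear": [0,0.034,0.013],"delta_rot": [0,0,0],"fingers": 255},{"linear": [0,0.042,0.018],"delta_rot": [0,0,0],"fingers": 255},{"linear": [0,0.048,0.022],"delta_rot": [0,0,0],"fingers": 255},{"linear": [0,0.051,0.025],"delta_rot": [0,0,0],"fingers": 255},{"linear": [0,0.052,0.026],"delta_rot": [0,0,0],"fingers": 255}]'

```text
time: 7.6
tool_pos: [0.6349, -0.1001, 0.136]
tool_rot: [0.0, 0.635, 0.773, -0.001]
contact_force: [-1.8, 0.3, -1.0]
gripper_width: 0.196
```

```bash
python3 - <<'E'
from h import *
st()
cv2.imwrite("pics/s6.png",eyes.grab_frame("scene")[:,:,::-1])
cv2.imwrite("pics/t6.png",eyes.grab_frame("top")[:,:,::-1])
b=cv2.imread("pics/s6.png")[150:260,230:340];cv2.imwrite("pics/s6c.png",cv2.resize(b,None,fx=5.4,fy=5.4,interpolation=cv2.INTER_CUBIC))
b=cv2.imread("pics/t6.png")[170:250,235:335];cv2.imwrite("pics/t6c.png",cv2.resize(b,None,fx=7.5,fy=7.5,interpolation=cv2.INTER_CUBIC))
E
```

```text
t 7.6 pos [ 0.6349 -0.1001  0.136 ] unit [  54.6 -103.9  136. ] yaw 101.17 tilt [-0.     -0.0013] F [-1.82  0.27 -0.98] T [-0.088  0.281  0.104] w 0.196 j [-0.27  0.17  1.65 -0.    1.32 -0.47]
```

View pics/s6c.png

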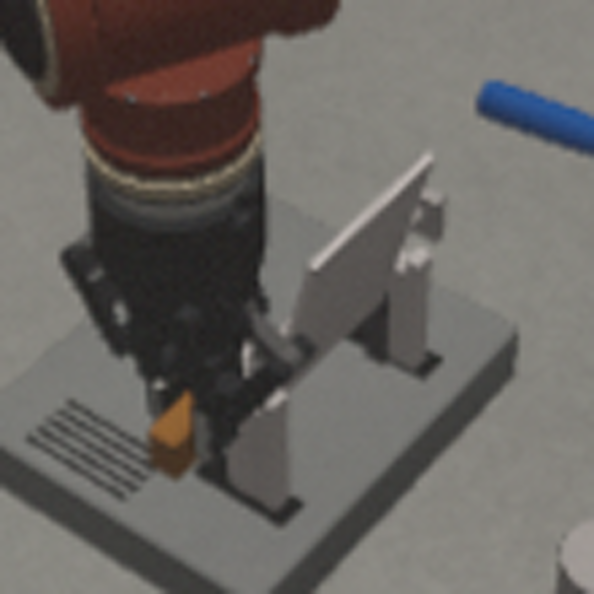

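View pics/t6c.png

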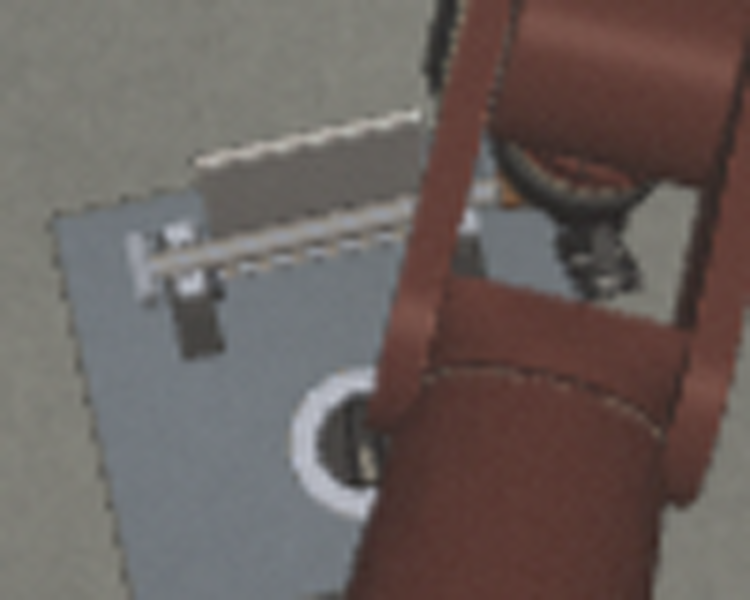

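Emit:
apply_moves --commands '[{"linear": [0,0.001,0],"delta_rot": [0,0,0],"fingers": 255},{"linear": [0,0.001,0.001],"delta_rot": [0,0,0],"fingers": 255},{"linear": [0,0.001,0.002],"delta_rot": [0,0,0],"fingers": 255},{"linear": [0,0.001,0.003],"delta_rot": [0,0,0],"fingers": 255},{"linear": [0,0.001,0.004],"delta_rot": [0,0,0],"fingers": 255},{"linear": [0,0.001,0.005],"delta_rot": [0,0,0],"fingers": 255},{"linear": [0,0.001,0.006],"delta_rot": [0,0,0],"fingers": 255},{"linear": [0,0.001,0.007],"delta_rot": [0,0,0],"fingers": 255}]'

```text
time: 8.5
tool_pos: [0.6357, -0.1001, 0.1295]
tool_rot: [0.001, 0.635, 0.773, -0.0]
contact_force: [-2.4, 0.8, 0.2]
gripper_width: 0.197
```

```bash
python3 - <<'E'
from h import *
st()
E
```

```text
t 8.5 pos [ 0.6357 -0.1001  0.1295] unit [  55.4 -104.1  129.5] yaw 101.16 tilt [ 0.0006 -0.0017] F [-2.37  0.81  0.19] T [-0.095  0.312  0.119] w 0.197 j [-0.27  0.17  1.66 -0.    1.31 -0.47]
```

Emit:
apply_moves --commands '[{"linear": [0,0,0.0005],"delta_rot": [0,0,0],"fingers": 255},{"linear": [0,0,0.001],"delta_rot": [0,0,0],"fingers": 255},{"linear": [0,0,0.0015],"delta_rot": [0,0,0],"fingers": 255},{"linear": [0,0,0.002],"delta_rot": [0,0,0],"fingers": 255},{"linear": [0,0,0.002],"delta_rot": [0,0,0],"fingers": 255},{"linear": [0,0,0.002],"delta_rot": [0,0,0],"fingers": 255},{"linear": [0,0,0.002],"delta_rot": [0,0,0],"fingers": 255},{"linear": [0,0,0.002],"delta_rot": [0,0,0],"fingers": 255}]'

```text
time: 9.3
tool_pos: [0.6357, -0.1001, 0.1275]
tool_rot: [0.001, 0.635, 0.773, -0.0]
contact_force: [-1.5, -0.1, -0.5]
gripper_width: 0.194
```

```bash
python3 - <<'E'
from h import *
st()
E
```

```text
t 9.3 pos [ 0.6357 -0.1001  0.1275] unit [  55.4 -104.   127.5] yaw 101.17 tilt [ 0.0004 -0.0016] F [-1.53 -0.09 -0.52] T [-0.102  0.256  0.093] w 0.194 j [-0.27  0.18  1.66 -0.    1.31 -0.47]
```

Emit:
apply_moves --commands '[{"linear": [0,0,0.0007],"delta_rot": [0,0,0],"fingers": 255},{"linear": [0,0,0.0014],"delta_rot": [0,0,0],"fingers": 255},{"linear": [0,0,0.0021],"delta_rot": [0,0,0],"fingers": 255},{"linear": [0,0,0.0028],"delta_rot": [0,0,0],"fingers": 255},{"linear": [0,0,0.0035],"delta_rot": [0,0,0],"fingers": 255},{"linear": [0,0,0.004],"delta_rot": [0,0,0],"fingers": 255},{"linear": [0,0,0.004],"delta_rot": [0,0,0],"fingers": 255},{"linear": [0,0,0.004],"delta_rot": [0,0,0],"fingers": 255}]'

```text
time: 10.1
tool_pos: [0.6357, -0.1001, 0.1235]
tool_rot: [0.001, 0.635, 0.773, -0.001]
contact_force: [-2.0, -1.0, 0.7]
gripper_width: 0.196
```

```bash
python3 - <<'E'
from h import *
st()
E
```

```text
t 10.1 pos [ 0.6357 -0.1001  0.1235] unit [  55.3 -104.   123.5] yaw 101.16 tilt [ 0.0004 -0.0017] F [-1.95 -1.04  0.68] T [-0.102  0.307  0.116] w 0.196 j [-0.27  0.18  1.66 -0.    1.3  -0.47]
```

Emit:
apply_moves --commands '[{"linear": [0,0,0.0005],"delta_rot": [0,0,0],"fingers": 255},{"linear": [0,0,0.001],"delta_rot": [0,0,0],"fingers": 255},{"linear": [0,0,0.0015],"delta_rot": [0,0,0],"fingers": 255},{"linear": [0,0,0.002],"delta_rot": [0,0,0],"fingers": 255},{"linear": [0,0,0.0025],"delta_rot": [0,0,0],"fingers": 255},{"linear": [0,0,0.0025],"delta_rot": [0,0,0],"fingers": 255},{"linear": [0,0,0.0025],"delta_rot": [0,0,0],"fingers": 255},{"linear": [0,0,0.0025],"delta_rot": [0,0,0],"fingers": 255}]'

```text
time: 10.9
tool_pos: [0.6357, -0.1001, 0.121]
tool_rot: [0.001, 0.635, 0.773, -0.0]
contact_force: [-1.8, -0.5, -0.2]
gripper_width: 0.197
```

```bash
python3 - <<'E'
from h import *
st()
cv2.imwrite("pics/s7.png",eyes.grab_frame("scene")[:,:,::-1])
cv2.imwrite("pics/t7.png",eyes.grab_frame("top")[:,:,::-1])
b=cv2.imread("pics/s7.png")[150:260,230:340];cv2.imwrite("pics/s7c.png",cv2.resize(b,None,fx=5.4,fy=5.4,interpolation=cv2.INTER_CUBIC))
E
```

```text
t 10.9 pos [ 0.6357 -0.1001  0.121 ] unit [  55.4 -104.   121. ] yaw 101.16 tilt [ 0.0005 -0.0016] F [-1.78 -0.54 -0.19] T [-0.091  0.298  0.133] w 0.197 j [-0.27  0.18  1.66 -0.    1.3  -0.47]
```

View pics/s7c.png

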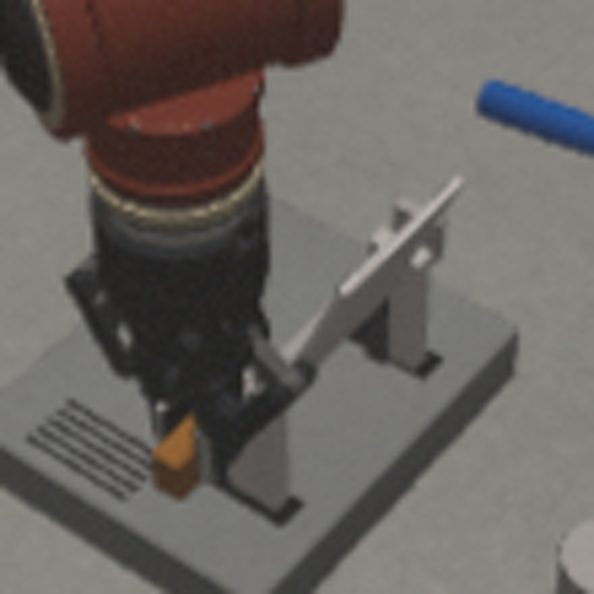

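Emit:
apply_moves --commands '[{"linear": [0,0,0.0003],"delta_rot": [0,0,0],"fingers": 255},{"linear": [0,0,0.0006],"delta_rot": [0,0,0],"fingers": 255},{"linear": [0,0,0.0009],"delta_rot": [0,0,0],"fingers": 255},{"linear": [0,0,0.0012],"delta_rot": [0,0,0],"fingers": 255},{"linear": [0,0,0.0014],"delta_rot": [0,0,0],"fingers": 255},{"linear": [0,0,0.0014],"delta_rot": [0,0,0],"fingers": 255},{"linear": [0,0,0.0014],"delta_rot": [0,0,0],"fingers": 255},{"linear": [0,0,0.0014],"delta_rot": [0,0,0],"fingers": 255}]'

```text
time: 11.8
tool_pos: [0.6359, -0.1001, 0.1201]
tool_rot: [0.001, 0.635, 0.773, -0.0]
contact_force: [-3.2, -0.4, 4.1]
gripper_width: 0.197
```

```bash
python3 - <<'E'
from h import *
st()
E
```

```text
t 11.8 pos [ 0.6359 -0.1001  0.1201] unit [  55.6 -104.1  120.1] yaw 101.16 tilt [ 0.001  -0.0017] F [-3.17 -0.41  4.1 ] T [0.092 0.578 0.187] w 0.197 j [-0.27  0.18  1.66 -0.    1.29 -0.47]
```

Emit:
apply_moves --commands '[{"linear": [0,-0.0002,-0.0003],"delta_rot": [0,0,0],"fingers": 255},{"linear": [0,-0.0005,-0.0006],"delta_rot": [0,0,0],"fingers": 255},{"linear": [0,-0.0008,-0.0006],"delta_rot": [0,0,0],"fingers": 255},{"linear": [0,-0.0011,-0.0006],"delta_rot": [0,0,0],"fingers": 255},{"linear": [0,-0.0014,-0.0006],"delta_rot": [0,0,0],"fingers": 255},{"linear": [0,-0.0014,-0.0006],"delta_rot": [0,0,0],"fingers": 255},{"linear": [0,-0.0014,-0.0006],"delta_rot": [0,0,0],"fingers": 255},{"linear": [0,-0.0014,-0.0006],"delta_rot": [0,0,0],"fingers": 255}]'

```text
time: 12.6
tool_pos: [0.6346, -0.1004, 0.1203]
tool_rot: [0.001, 0.635, 0.772, -0.0]
contact_force: [1.3, 0.6, 1.2]
gripper_width: 0.196
```

```bash
python3 - <<'E'
from h import *
st()
E
```

```text
t 12.6 pos [ 0.6346 -0.1004  0.1203] unit [  54.3 -104.1  120.3] yaw 101.15 tilt [ 0.0014 -0.0016] F [1.34 0.61 1.25] T [ 0.069 -0.266 -0.211] w 0.196 j [-0.27  0.18  1.66 -0.    1.29 -0.47]
```

Emit:
apply_moves --commands '[{"linear": [0,0,0],"delta_rot": [0,0,0],"fingers": 200},{"linear": [0,0,0],"delta_rot": [0,0,0],"fingers": 160},{"linear": [0,0,0],"delta_rot": [0,0,0],"fingers": 120},{"linear": [0,0,0],"delta_rot": [0,0,0],"fingers": 90},{"linear": [0,0,0],"delta_rot": [0,0,0],"fingers": 90},{"linear": [0,0,0],"delta_rot": [0,0,0],"fingers": 90},{"linear": [0,0,-0.01],"delta_rot": [0,0,0],"fingers": 90},{"linear": [0,0,-0.025],"delta_rot": [0,0,0],"fingers": 90}]'

```text
time: 13.4
tool_pos: [0.6337, -0.1002, 0.145]
tool_rot: [-0.0, 0.635, 0.773, -0.001]
contact_force: [0.2, -0.3, -0.4]
gripper_width: 0.642
```

```bash
python3 - <<'E'
from h import *
st()
cv2.imwrite("pics/s8.png",eyes.grab_frame("scene")[:,:,::-1])
cv2.imwrite("pics/t8.png",eyes.grab_frame("top")[:,:,::-1])
b=cv2.imread("pics/s8.png")[150:260,230:340];cv2.imwrite("pics/s8c.png",cv2.resize(b,None,fx=5.4,fy=5.4,interpolation=cv2.INTER_CUBIC))
E
```

```text
t 13.4 pos [ 0.6337 -0.1002  0.145 ] unit [  53.4 -103.7  145. ] yaw 101.16 tilt [-0.0015 -0.0011] F [ 0.22 -0.28 -0.43] T [ 0.033 -0.009  0.049] w 0.642 j [-0.27  0.16  1.65 -0.    1.34 -0.47]
```

View pics/s8c.png

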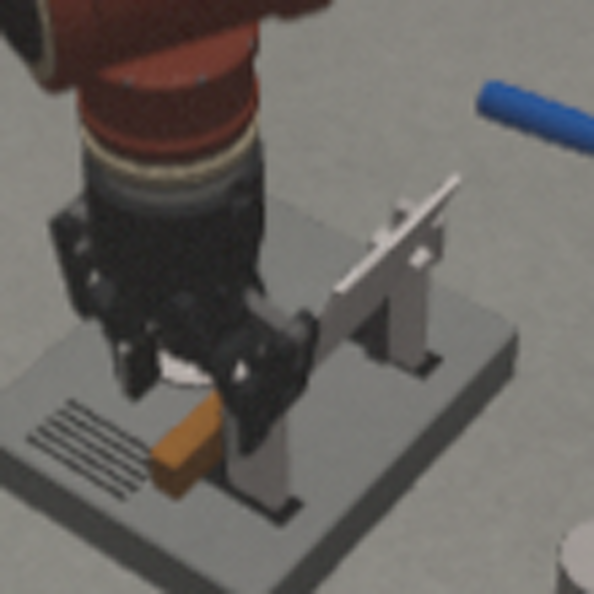

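Emit:
apply_moves --commands '[{"linear": [0,0,-0.02],"delta_rot": [0,0,0],"fingers": 90},{"linear": [0,0,-0.045],"delta_rot": [0,0,0],"fingers": 90},{"linear": [-0.02,0,-0.075],"delta_rot": [0,0,0],"fingers": 90},{"linear": [-0.05,0,-0.1],"delta_rot": [0,0,0],"fingers": 90},{"linear": [-0.08,0,-0.11],"delta_rot": [0,0,0],"fingers": 90},{"linear": [-0.11,0,-0.11],"delta_rot": [0,0,0],"fingers": 90},{"linear": [-0.13,0,-0.11],"delta_rot": [0,0,0],"fingers": 90},{"linear": [-0.13,0,-0.11],"delta_rot": [0,0,0],"fingers": 90}]'

```text
time: 14.3
tool_pos: [0.6593, -0.23, 0.2551]
tool_rot: [0.001, 0.636, 0.772, -0.001]
contact_force: [0.4, -0.6, 0.3]
gripper_width: 0.648
```

```bash
python3 - <<'E'
from h import *
st()
cv2.imwrite("pics/s9.png",eyes.grab_frame("scene")[:,:,::-1])
cv2.imwrite("pics/t9.png",eyes.grab_frame("top")[:,:,::-1])
b=cv2.imread("pics/s9.png")[160:250,230:340];cv2.imwrite("pics/s9c.png",cv2.resize(b,None,fx=6,fy=6,interpolation=cv2.INTER_CUBIC))
b=cv2.imread("pics/t9.png")[170:260,235:335];cv2.imwrite("pics/t9c.png",cv2.resize(b,None,fx=6.5,fy=6.5,interpolation=cv2.INTER_CUBIC))
E
```

```text
t 14.3 pos [ 0.6593 -0.23    0.2551] unit [  53.4 -236.   255.1] yaw 101.01 tilt [ 0.0002 -0.0018] F [ 0.39 -0.55  0.27] T [-0.019 -0.005  0.025] w 0.648 j [-0.44  0.21  1.4  -0.    1.53 -0.63]
```

View pics/s9c.png

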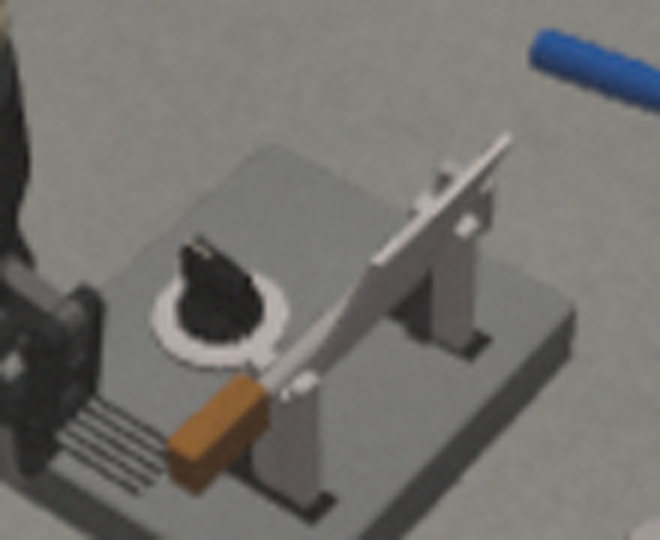

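View pics/t9c.png

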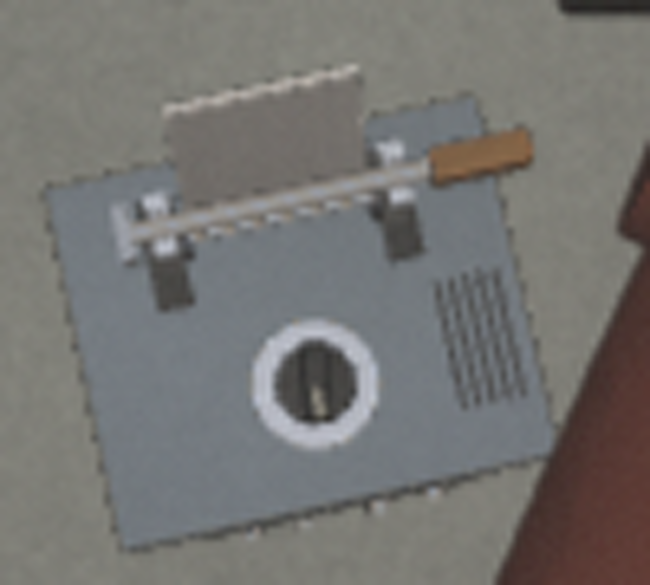

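```bash
python3 - <<'E'
import cv2,numpy as np
t=cv2.imread('pics/t9.png');s=cv2.imread('pics/s9.png')
a=cv2.resize(t[216:242,272:296],None,fx=22,fy=22,interpolation=cv2.INTER_NEAREST)
a=cv2.convertScaleAbs(a,alpha=1.6)
b=cv2.resize(s[195:225,252:282],None,fx=19,fy=19,interpolation=cv2.INTER_NEAREST);b=cv2.convertScaleAbs(b,alpha=1.6)
cv2.imwrite('pics/k1.png',a);cv2.imwrite('pics/k2.png',b)
from h import *
g=cv2.cvtColor(t,cv2.COLOR_BGR2GRAY)
m=(g<75).astype(np.uint8);m[:216]=0;m[242:]=0;m[:,:272]=0;m[:,296:]=0
ys,xs=np.where(m);print(xs.mean(),ys.mean(),len(xs))
w=((t.min(2)>140)).astype(np.uint8);w[:214]=0;w[245:]=0;w[:,:268]=0;w[:,300:]=0
c=max(cv2.findContours(w,0,1)[0],key=cv2.contourArea);e=cv2.fitEllipse(c);print(e,w2u(onz("top",e[0],.0505)),onz("top",e[0],.0505))
print(proj("top",u2w((-35,0,94))),proj("top",u2w((-35,0,64))),proj("scene",u2w((-35,0,94))))
E
```

```text
283.32954545454544 228.2840909090909 88
((283.02203369140625, 228.58004760742188), (18.596866607666016, 19.072452545166016), 4.738549709320068) [-34.79981191   1.26794915  50.5       ] [ 0.52681404 -0.01429912  0.0505    ]
[283.63834564 227.67256861] [283.46740106 228.28722109] [265.14349071 204.05090598]
```

View pics/k1.png

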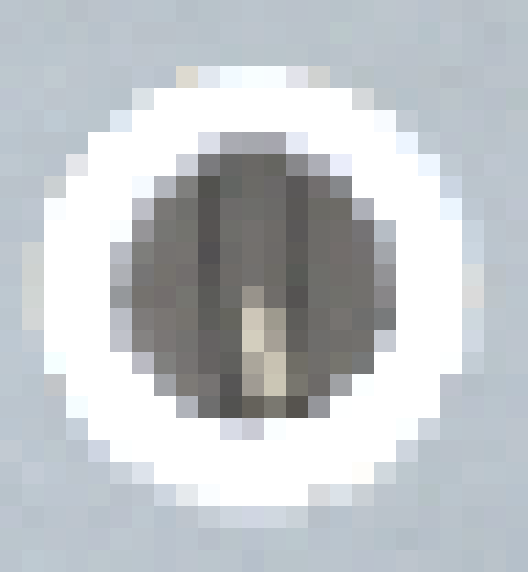

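View pics/k2.png

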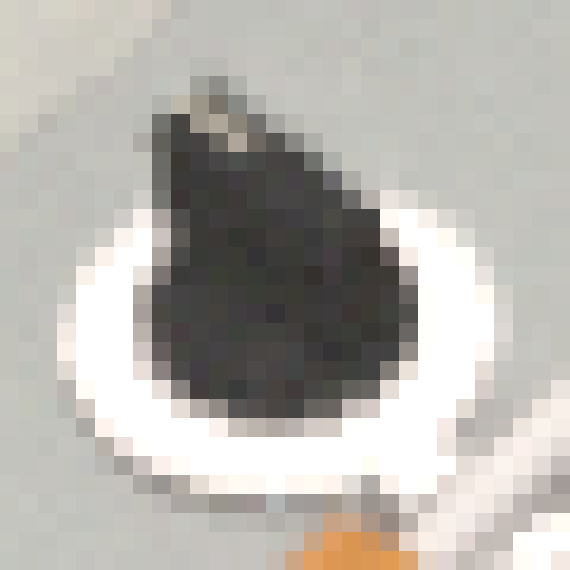

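```bash
python3 - <<'E'
from h import *
st(); T=u2w((-35,.8,220)); print(T); plan(T,183)
E
```

```text
t 14.4 pos [ 0.6592 -0.2274  0.2547] unit [  53.7 -233.4  254.7] yaw 101.14 tilt [-0.0006 -0.0004] F [-0.13 -0.24 -0.69] T [-0.036 -0.008 -0.008] w 0.647 j [-0.44  0.21  1.4  -0.    1.53 -0.63]
[ 0.52670832 -0.01479699  0.22      ]
linear [ 0.2342 -0.0888  0.0347] rot [-4.000e-02 -2.000e-02 -8.186e+01]
```

Emit:
apply_moves --commands '[{"linear": [0.02,-0.01,0],"delta_rot": [0,0,-8],"fingers": 90},{"linear": [0.05,-0.02,0],"delta_rot": [0,0,-16],"fingers": 90},{"linear": [0.08,-0.03,0],"delta_rot": [0,0,-24],"fingers": 90},{"linear": [0.11,-0.045,0],"delta_rot": [0,0,-32],"fingers": 90},{"linear": [0.145,-0.06,0],"delta_rot": [0,0,-40],"fingers": 90},{"linear": [0.18,-0.07,0],"delta_rot": [0,0,-48],"fingers": 90},{"linear": [0.21,-0.08,0.01],"delta_rot": [0,0,-56],"fingers": 90},{"linear": [0.2342,-0.0888,0.02],"delta_rot": [0,0,-64],"fingers": 90}]'

```text
time: 15.2
tool_pos: [0.5257, -0.0124, 0.235]
tool_rot: [0.001, 0.125, 0.992, -0.0]
contact_force: [-0.3, 0.5, -0.3]
gripper_width: 0.65
```

```bash
python3 - <<'E'
from h import *
st(); plan(u2w((-35,.8,220)),183,(state()['tool_pos'],101.14+64))
E
```

```text
t 15.2 pos [ 0.5257 -0.0124  0.235 ] unit [-35.6   3.3 235. ] yaw 165.63 tilt [ 0.0013 -0.001 ] F [-0.26  0.53 -0.35] T [ 0.019 -0.001  0.045] w 0.65 j [-0.16 -0.19  1.84 -0.    1.49 -1.48]
linear [-0.0016 -0.002   0.015 ] rot [  0.     0.   -17.86]
```

Emit:
apply_moves --commands '[{"linear": [0,0,0.02],"delta_rot": [0,0,-6],"fingers": 90},{"linear": [0,0,0.05],"delta_rot": [0,0,-12],"fingers": 90},{"linear": [0,0,0.08],"delta_rot": [0,0,-17.9],"fingers": 90},{"linear": [0,0,0.1],"delta_rot": [0,0,-17.9],"fingers": 90},{"linear": [0,0,0.11],"delta_rot": [0,0,-17.9],"fingers": 90},{"linear": [0,0,0.11],"delta_rot": [0,0,-17.9],"fingers": 90},{"linear": [0,0,0.11],"delta_rot": [0,0,-17.9],"fingers": 90},{"linear": [0,0,0.11],"delta_rot": [0,0,-17.9],"fingers": 90}]'

```text
time: 16.0
tool_pos: [0.5281, -0.0154, 0.1268]
tool_rot: [0.002, -0.027, 1.0, -0.001]
contact_force: [-0.3, -0.2, 0.2]
gripper_width: 0.651
```

```bash
python3 - <<'E'
from h import *
st(); plan(u2w((-35,.8,66)),183)
E
```

```text
t 16.0 pos [ 0.5281 -0.0154  0.1268] unit [-33.7  -0.  126.8] yaw -176.93 tilt [ 0.0035 -0.0021] F [-0.3  -0.21  0.24] T [-0.065 -0.005  0.016] w 0.651 j [-0.17 -0.09  1.94 -0.    1.29 -1.79]
linear [0.0016 0.0008 0.0608] rot [-0.13  0.19  0.07]
```

Emit:
apply_moves --commands '[{"linear": [0.0015,0.0008,0.01],"delta_rot": [0,0,0],"fingers": 90},{"linear": [0.0015,0.0008,0.025],"delta_rot": [0,0,0],"fingers": 90},{"linear": [0.0015,0.0008,0.04],"delta_rot": [0,0,0],"fingers": 90},{"linear": [0.0015,0.0008,0.052],"delta_rot": [0,0,0],"fingers": 90},{"linear": [0.0015,0.0008,0.0585],"delta_rot": [0,0,0],"fingers": 90},{"linear": [0.0015,0.0008,0.0585],"delta_rot": [0,0,0],"fingers": 90},{"linear": [0.0015,0.0008,0.0585],"delta_rot": [0,0,0],"fingers": 90},{"linear": [0.0015,0.0008,0.0585],"delta_rot": [0,0,0],"fingers": 90}]'

```text
time: 16.8
tool_pos: [0.5262, -0.0149, 0.0673]
tool_rot: [0.001, -0.027, 1.0, -0.001]
contact_force: [-0.8, -0.1, 0.0]
gripper_width: 0.646
```

```bash
python3 - <<'E'
from h import *
st()
cv2.imwrite("pics/s10.png",eyes.grab_frame("scene")[:,:,::-1])
b=cv2.imread("pics/s10.png")[160:250,230:340];cv2.imwrite("pics/s10c.png",cv2.resize(b,None,fx=6,fy=6,interpolation=cv2.INTER_CUBIC))
E
```

```text
t 16.8 pos [ 0.5262 -0.0149  0.0673] unit [-35.5   0.8  67.3] yaw -176.94 tilt [ 0.002  -0.0019] F [-0.75 -0.07  0.03] T [ 0.03  -0.013  0.015] w 0.646 j [-0.17 -0.02  1.98 -0.    1.18 -1.79]
```

View pics/s10c.png

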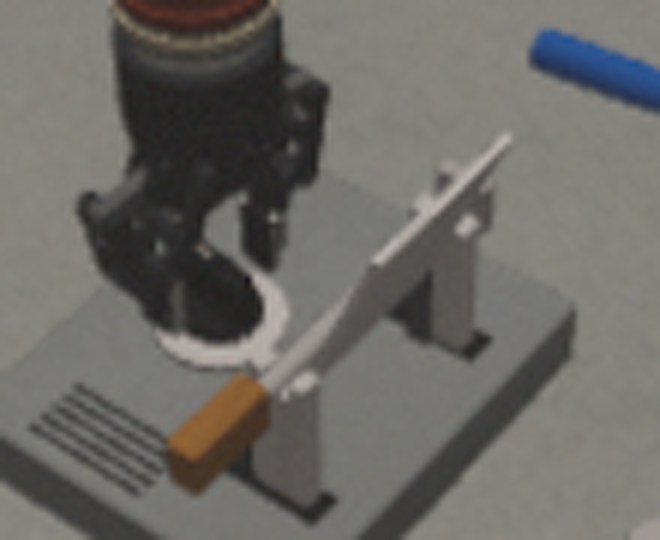

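Emit:
apply_moves --commands '[{"linear": [0,0,0],"delta_rot": [0,0,0],"fingers": 120},{"linear": [0,0,0],"delta_rot": [0,0,0],"fingers": 150},{"linear": [0,0,0],"delta_rot": [0,0,0],"fingers": 175},{"linear": [0,0,0],"delta_rot": [0,0,0],"fingers": 190},{"linear": [0,0,0],"delta_rot": [0,0,0],"fingers": 200},{"linear": [0,0,0],"delta_rot": [0,0,0],"fingers": 210},{"linear": [0,0,0],"delta_rot": [0,0,0],"fingers": 220},{"linear": [0,0,0],"delta_rot": [0,0,0],"fingers": 230}]'

```text
time: 17.65
tool_pos: [0.5255, -0.0138, 0.0668]
tool_rot: [0.0, -0.027, 1.0, 0.0]
contact_force: [-0.9, 5.7, 1.9]
gripper_width: 0.151
```

```bash
python3 - <<'E'
from h import *
st()
E
```

```text
t 17.65 pos [ 0.5255 -0.0138  0.0668] unit [-36.    2.   66.8] yaw -176.94 tilt [0.0004 0.0004] F [-0.94  5.69  1.86] T [0.901 0.169 0.059] w 0.151 j [-0.17 -0.02  1.98  0.    1.18 -1.79]
```

Emit:
apply_moves --commands '[{"linear": [0,0.0005,0],"delta_rot": [0,0,0],"fingers": 240},{"linear": [0,0.001,0],"delta_rot": [0,0,0],"fingers": 255},{"linear": [0,0.0012,0],"delta_rot": [0,0,0],"fingers": 255},{"linear": [0,0.0012,0],"delta_rot": [0,0,0],"fingers": 255},{"linear": [0,0.0012,0],"delta_rot": [0,0,0],"fingers": 255},{"linear": [0,0.0012,0],"delta_rot": [0,0,0],"fingers": 255},{"linear": [0,0.0012,0],"delta_rot": [0,0,0],"fingers": 255},{"linear": [0,0.0012,0],"delta_rot": [0,0,0],"fingers": 255}]'

```text
time: 18.45
tool_pos: [0.5255, -0.0136, 0.0667]
tool_rot: [0.0, -0.027, 1.0, -0.001]
contact_force: [-2.4, 2.4, 5.0]
gripper_width: 0.149
```

```bash
python3 - <<'E'
from h import *
st()
E
```

```text
t 18.45 pos [ 0.5255 -0.0136  0.0667] unit [-35.9   2.2  66.7] yaw -176.94 tilt [ 0.0006 -0.0018] F [-2.45  2.4   4.96] T [0.343 0.355 0.018] w 0.149 j [-0.17 -0.02  1.98 -0.    1.18 -1.79]
```

Emit:
apply_moves --commands '[{"linear": [0,0,-0.0003],"delta_rot": [0,0,4],"fingers": 255},{"linear": [0,0,-0.0003],"delta_rot": [0,0,9],"fingers": 255},{"linear": [0,0,-0.0003],"delta_rot": [0,0,14],"fingers": 255},{"linear": [0,0,-0.0003],"delta_rot": [0,0,19],"fingers": 255},{"linear": [0,0,-0.0003],"delta_rot": [0,0,24],"fingers": 255},{"linear": [0,0,-0.0003],"delta_rot": [0,0,27],"fingers": 255},{"linear": [0,0,-0.0003],"delta_rot": [0,0,29],"fingers": 255},{"linear": [0,0,-0.0003],"delta_rot": [0,0,30],"fingers": 255}]'

```text
time: 19.25
tool_pos: [0.5256, -0.0131, 0.0668]
tool_rot: [0.001, 0.233, 0.972, -0.0]
contact_force: [0.2, 3.9, 4.6]
gripper_width: 0.153
```

```bash
python3 - <<'E'
from h import *
st()
E
```

```text
t 19.25 pos [ 0.5256 -0.0131  0.0668] unit [-35.8   2.7  66.8] yaw 153.02 tilt [ 0.0009 -0.0008] F [0.21 3.87 4.6 ] T [0.739 0.111 0.093] w 0.153 j [-0.17 -0.02  1.98 -0.    1.18 -1.27]
```

Emit:
apply_moves --commands '[{"linear": [0,0,-0.0003],"delta_rot": [0,0,3],"fingers": 255},{"linear": [0,0,-0.0003],"delta_rot": [0,0,6],"fingers": 255},{"linear": [0,0,-0.0003],"delta_rot": [0,0,9],"fingers": 255},{"linear": [0,0,-0.0003],"delta_rot": [0,0,12],"fingers": 255},{"linear": [0,0,-0.0003],"delta_rot": [0,0,14],"fingers": 255},{"linear": [0,0,-0.0003],"delta_rot": [0,0,15],"fingers": 255},{"linear": [0,0,-0.0003],"delta_rot": [0,0,16],"fingers": 255},{"linear": [0,0,-0.0003],"delta_rot": [0,0,16],"fingers": 255}]'

```text
time: 20.05
tool_pos: [0.5257, -0.0129, 0.0668]
tool_rot: [0.001, 0.366, 0.931, 0.0]
contact_force: [1.5, 4.8, 0.8]
gripper_width: 0.149
```

```bash
python3 - <<'E'
from h import *
st()
E
```

```text
t 20.05 pos [ 0.5257 -0.0129  0.0668] unit [-35.6   2.9  66.8] yaw 137.05 tilt [ 0.0015 -0.0001] F [1.54 4.85 0.84] T [ 0.89  -0.073  0.025] w 0.149 j [-0.17 -0.02  1.98  0.    1.18 -0.99]
```

Emit:
apply_moves --commands '[{"linear": [0,0,0],"delta_rot": [0,0,1],"fingers": 255},{"linear": [0,0,0],"delta_rot": [0,0,2],"fingers": 255},{"linear": [0,0,0],"delta_rot": [0,0,3],"fingers": 255},{"linear": [0,0,0],"delta_rot": [0,0,4],"fingers": 255},{"linear": [0,0,0],"delta_rot": [0,0,5],"fingers": 255},{"linear": [0,0,0],"delta_rot": [0,0,5],"fingers": 255},{"linear": [0,0,0],"delta_rot": [0,0,5],"fingers": 255},{"linear": [0,0,0],"delta_rot": [0,0,5],"fingers": 255}]'

```text
time: 20.85
tool_pos: [0.5258, -0.0128, 0.0668]
tool_rot: [0.001, 0.406, 0.914, 0.0]
contact_force: [1.7, 5.4, 1.6]
gripper_width: 0.157
```

```bash
python3 - <<'E'
from h import *
st()
E
```

```text
t 20.85 pos [ 0.5258 -0.0128  0.0668] unit [-35.5   2.9  66.8] yaw 132.07 tilt [ 0.0017 -0.    ] F [1.72 5.38 1.61] T [ 0.967 -0.108  0.058] w 0.157 j [-0.17 -0.02  1.98  0.    1.18 -0.9 ]
```

```bash
cat >> h.py <<'E'
def avg(n=6):
    T=[];F=[]
    for i in range(n):
        eyes.grab_frame("top"); s=state(); T.append(s['ft_torque']);F.append(s['contact_force'])
    T=np.array(T);F=np.array(F)
    print('Tz avg',T[:,2].mean().round(4),'sd',T[:,2].std().round(4),'F',F.mean(0).round(2))
E
python3 -c "
from h import *
avg()"
```

```text
Tz avg 0.0581 sd 0.0192 F [1.28 5.12 1.38]
```

Emit:
apply_moves --commands '[{"linear": [0.0002,0.0002,0],"delta_rot": [0,0,1],"fingers": 255},{"linear": [0.0004,0.0004,0],"delta_rot": [0,0,2],"fingers": 255},{"linear": [0.0006,0.0006,0],"delta_rot": [0,0,3],"fingers": 255},{"linear": [0.0008,0.0007,0],"delta_rot": [0,0,4],"fingers": 255},{"linear": [0.0008,0.0007,0],"delta_rot": [0,0,4],"fingers": 255},{"linear": [0.0008,0.0007,0],"delta_rot": [0,0,4],"fingers": 255},{"linear": [0.0008,0.0007,0],"delta_rot": [0,0,4],"fingers": 255},{"linear": [0.0008,0.0007,0],"delta_rot": [0,0,4],"fingers": 255}]'

```text
time: 21.95
tool_pos: [0.5257, -0.0126, 0.0669]
tool_rot: [0.001, 0.438, 0.899, -0.001]
contact_force: [4.5, 2.2, -3.4]
gripper_width: 0.15
```

```bash
python3 -c "
from h import *
avg();st()"
```

```text
Tz avg 0.0832 sd 0.0181 F [ 4.03  2.95 -3.99]
t 22.25 pos [ 0.5257 -0.0126  0.0669] unit [-35.5   3.1  66.9] yaw 128.06 tilt [ 0.0015 -0.0018] F [ 4.27  3.03 -4.33] T [ 0.511 -0.753  0.073] w 0.157 j [-0.16 -0.02  1.98 -0.    1.18 -0.83]
```

Emit:
apply_moves --commands '[{"linear": [0,0,0],"delta_rot": [0,0,0.5],"fingers": 255},{"linear": [0,0,0],"delta_rot": [0,0,1],"fingers": 255},{"linear": [0,0,0],"delta_rot": [0,0,1.5],"fingers": 255},{"linear": [0,0,0],"delta_rot": [0,0,2],"fingers": 255},{"linear": [0,0,0],"delta_rot": [0,0,2.5],"fingers": 255},{"linear": [0,0,0],"delta_rot": [0,0,3],"fingers": 255},{"linear": [0,0,0],"delta_rot": [0,0,3],"fingers": 255},{"linear": [0,0,0],"delta_rot": [0,0,3],"fingers": 255}]'

```text
time: 23.05
tool_pos: [0.5258, -0.0126, 0.0669]
tool_rot: [0.001, 0.461, 0.887, -0.0]
contact_force: [4.6, 3.2, -3.7]
gripper_width: 0.149
```

```bash
python3 -c "
from h import *
avg();st()"
```

```text
Tz avg 0.0747 sd 0.0202 F [ 4.78  2.67 -3.86]
t 23.35 pos [ 0.5258 -0.0126  0.0669] unit [-35.5   3.1  66.9] yaw 125.06 tilt [ 0.0016 -0.0018] F [ 4.91  2.43 -4.16] T [ 0.53  -0.81   0.034] w 0.152 j [-0.16 -0.02  1.98 -0.    1.18 -0.78]
```

Emit:
apply_moves --commands '[{"linear": [0,0,0.0002],"delta_rot": [0,0,0.7],"fingers": 255},{"linear": [0,0,0.0003],"delta_rot": [0,0,1.4],"fingers": 255},{"linear": [0,0,0.0003],"delta_rot": [0,0,2.1],"fingers": 255},{"linear": [0,0,0.0003],"delta_rot": [0,0,2.8],"fingers": 255},{"linear": [0,0,0.0003],"delta_rot": [0,0,3.5],"fingers": 255},{"linear": [0,0,0.0003],"delta_rot": [0,0,4],"fingers": 255},{"linear": [0,0,0.0003],"delta_rot": [0,0,4],"fingers": 255},{"linear": [0,0,0.0003],"delta_rot": [0,0,4],"fingers": 255}]'

```text
time: 24.15
tool_pos: [0.5258, -0.0125, 0.0669]
tool_rot: [0.001, 0.492, 0.871, -0.0]
contact_force: [4.5, 4.0, -1.7]
gripper_width: 0.152
```

```bash
python3 -c "
from h import *
avg();st()"
```

```text
Tz avg 0.1318 sd 0.0355 F [ 4.45  2.82 -2.17]
t 24.45 pos [ 0.5258 -0.0126  0.0669] unit [-35.4   3.2  66.9] yaw 121.06 tilt [ 0.0017 -0.0017] F [ 4.83  2.86 -1.95] T [ 0.52  -0.74   0.076] w 0.156 j [-0.16 -0.02  1.98 -0.    1.18 -0.71]
```

Emit:
apply_moves --commands '[{"linear": [0,0,0],"delta_rot": [0,0,0.5],"fingers": 255},{"linear": [0,0,0],"delta_rot": [0,0,1],"fingers": 255},{"linear": [0,0,0],"delta_rot": [0,0,1.5],"fingers": 255},{"linear": [0,0,0],"delta_rot": [0,0,2],"fingers": 255},{"linear": [0,0,0],"delta_rot": [0,0,2],"fingers": 255},{"linear": [0,0,0],"delta_rot": [0,0,2],"fingers": 255},{"linear": [0,0,0],"delta_rot": [0,0,2],"fingers": 255},{"linear": [0,0,0],"delta_rot": [0,0,2],"fingers": 255}]'

```text
time: 25.25
tool_pos: [0.5259, -0.0125, 0.0669]
tool_rot: [0.001, 0.507, 0.862, -0.0]
contact_force: [4.6, 2.4, -2.2]
gripper_width: 0.149
```

```bash
python3 -c "
from h import *
avg(10);st()"
```

```text
Tz avg 0.1697 sd 0.0329 F [ 4.5   3.45 -2.56]
t 25.75 pos [ 0.5258 -0.0125  0.0668] unit [-35.4   3.2  66.8] yaw 119.07 tilt [ 0.0016 -0.0017] F [ 4.29  3.15 -2.24] T [ 0.597 -0.722  0.185] w 0.152 j [-0.16 -0.02  1.98 -0.    1.18 -0.67]
```

Emit:
apply_moves --commands '[{"linear": [0,0,0],"delta_rot": [0,0,0.5],"fingers": 255},{"linear": [0,0,0],"delta_rot": [0,0,1],"fingers": 255},{"linear": [0,0,0],"delta_rot": [0,0,1.5],"fingers": 255},{"linear": [0,0,0],"delta_rot": [0,0,2],"fingers": 255},{"linear": [0,0,0],"delta_rot": [0,0,2],"fingers": 255},{"linear": [0,0,0],"delta_rot": [0,0,2],"fingers": 255},{"linear": [0,0,0],"delta_rot": [0,0,2],"fingers": 255},{"linear": [0,0,0],"delta_rot": [0,0,2],"fingers": 255}]'

```text
time: 26.55
tool_pos: [0.5259, -0.0125, 0.0669]
tool_rot: [0.001, 0.522, 0.853, -0.0]
contact_force: [5.4, 2.1, -1.9]
gripper_width: 0.155
```

```bash
python3 -c "
from h import *
avg(10);st()"
```

```text
Tz avg 0.2182 sd 0.0249 F [ 4.49  3.26 -2.83]
t 27.05 pos [ 0.5259 -0.0125  0.0669] unit [-35.3   3.2  66.9] yaw 117.08 tilt [ 0.0018 -0.0017] F [ 4.66  2.96 -2.65] T [ 0.622 -0.795  0.227] w 0.153 j [-0.16 -0.02  1.98 -0.    1.18 -0.64]
```

Emit:
apply_moves --commands '[{"linear": [0,0,0],"delta_rot": [0,0,-1],"fingers": 255},{"linear": [0,0,0],"delta_rot": [0,0,-2],"fingers": 255},{"linear": [0,0,0],"delta_rot": [0,0,-3],"fingers": 255},{"linear": [0,0,0],"delta_rot": [0,0,-4],"fingers": 255},{"linear": [0,0,0],"delta_rot": [0,0,-5],"fingers": 255},{"linear": [0,0,0],"delta_rot": [0,0,-6],"fingers": 255},{"linear": [0,0,0],"delta_rot": [0,0,-6],"fingers": 255},{"linear": [0,0,0],"delta_rot": [0,0,-6],"fingers": 255}]'

```text
time: 27.85
tool_pos: [0.5258, -0.0126, 0.0669]
tool_rot: [0.001, 0.477, 0.879, -0.0]
contact_force: [3.4, 3.2, -2.5]
gripper_width: 0.153
```

```bash
python3 -c "
from h import *
avg(6);st()"
```

```text
Tz avg 0.0696 sd 0.0242 F [ 3.85  3.02 -2.13]
t 28.15 pos [ 0.5258 -0.0126  0.0669] unit [-35.5   3.2  66.9] yaw 123.05 tilt [ 0.0016 -0.0018] F [ 4.05  3.18 -2.27] T [ 0.567 -0.712  0.109] w 0.155 j [-0.16 -0.02  1.98 -0.    1.18 -0.74]
```

Emit:
apply_moves --commands '[{"linear": [0,0,0],"delta_rot": [0,0,0],"fingers": 205},{"linear": [0,0,0],"delta_rot": [0,0,0],"fingers": 180},{"linear": [0,0,0],"delta_rot": [0,0,0],"fingers": 150},{"linear": [0,0,0],"delta_rot": [0,0,0],"fingers": 120},{"linear": [0,0,0],"delta_rot": [0,0,0],"fingers": 100},{"linear": [0,0,0],"delta_rot": [0,0,0],"fingers": 100},{"linear": [0,0,-0.01],"delta_rot": [0,0,0],"fingers": 100},{"linear": [0,0,-0.025],"delta_rot": [0,0,0],"fingers": 100}]'

```text
time: 28.95
tool_pos: [0.5247, -0.0123, 0.0918]
tool_rot: [-0.0, 0.477, 0.879, -0.001]
contact_force: [0.2, -1.2, 0.8]
gripper_width: 0.609
```

Emit:
apply_moves --commands '[{"linear": [0,0,-0.02],"delta_rot": [0,0,0],"fingers": 100},{"linear": [0,0,-0.045],"delta_rot": [0,0,0],"fingers": 100},{"linear": [0,0,-0.075],"delta_rot": [0,0,0],"fingers": 100},{"linear": [0,0,-0.105],"delta_rot": [0,0,0],"fingers": 100},{"linear": [-0.02,-0.015,-0.13],"delta_rot": [0,0,0],"fingers": 100},{"linear": [-0.05,-0.04,-0.15],"delta_rot": [0,0,0],"fingers": 100},{"linear": [-0.08,-0.065,-0.15],"delta_rot": [0,0,0],"fingers": 100},{"linear": [-0.11,-0.09,-0.15],"delta_rot": [0,0,0],"fingers": 100}]'

```text
time: 29.75
tool_pos: [0.5104, -0.155, 0.2455]
tool_rot: [0.003, 0.476, 0.879, -0.0]
contact_force: [0.0, -0.1, -0.6]
gripper_width: 0.61
```

```bash
python3 - <<'E'
from h import *
st()
E
```

```text
t 29.75 pos [ 0.5104 -0.155   0.2455] unit [ -78.1 -133.6  245.5] yaw 123.1 tilt [ 0.0051 -0.0037] F [ 0.   -0.09 -0.59] T [-0.029 -0.023 -0.088] w 0.61 j [-0.43 -0.18  1.81 -0.    1.5  -1.01]
```

Move a little farther aside and inspect.

Emit:
apply_moves --commands '[{"linear": [-0.03,-0.02,0],"delta_rot": [0,0,0],"fingers": 100},{"linear": [-0.06,-0.04,0],"delta_rot": [0,0,0],"fingers": 100},{"linear": [-0.09,-0.06,0],"delta_rot": [0,0,0],"fingers": 100},{"linear": [-0.1,-0.065,0],"delta_rot": [0,0,0],"fingers": 100},{"linear": [-0.1,-0.065,0],"delta_rot": [0,0,0],"fingers": 100},{"linear": [-0.1,-0.065,0],"delta_rot": [0,0,0],"fingers": 100},{"linear": [-0.1,-0.065,0],"delta_rot": [0,0,0],"fingers": 100},{"linear": [-0.1,-0.065,0],"delta_rot": [0,0,0],"fingers": 100}]'

```text
time: 30.55
tool_pos: [0.5102, -0.2715, 0.2425]
tool_rot: [0.001, 0.476, 0.879, -0.001]
contact_force: [-0.2, 0.7, -0.3]
gripper_width: 0.606
```

```bash
python3 - <<'E'
from h import *
st()
cv2.imwrite("pics/s11.png",eyes.grab_frame("scene")[:,:,::-1])
cv2.imwrite("pics/t11.png",eyes.grab_frame("top")[:,:,::-1])
b=cv2.imread("pics/s11.png")[160:250,230:340];cv2.imwrite("pics/s11c.png",cv2.resize(b,None,fx=6,fy=6,interpolation=cv2.INTER_CUBIC))
b=cv2.imread("pics/t11.png")[170:260,235:335];cv2.imwrite("pics/t11c.png",cv2.resize(b,None,fx=6.5,fy=6.5,interpolation=cv2.INTER_CUBIC))
E
```

```text
t 30.55 pos [ 0.5102 -0.2715  0.2425] unit [-100.9 -247.9  242.5] yaw 123.16 tilt [ 0.0008 -0.0016] F [-0.19  0.7  -0.28] T [ 0.018 -0.05  -0.018] w 0.606 j [-0.62 -0.07  1.71 -0.    1.49 -1.2 ]
```

View pics/s11c.png

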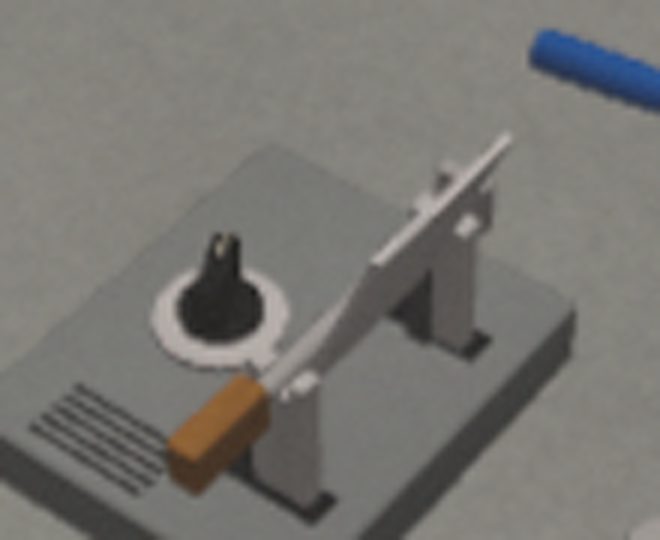

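View pics/t11c.png

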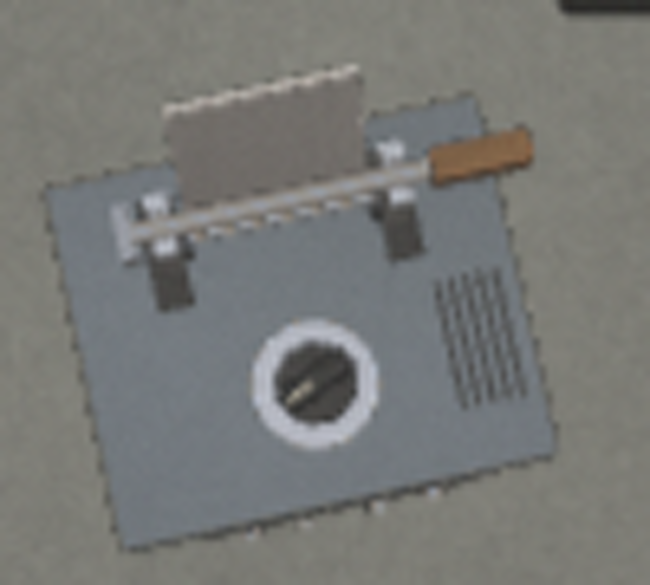

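View pics/s11.png

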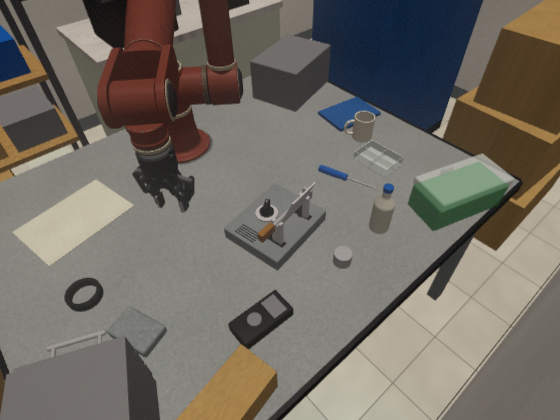

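```bash
python3 -c "
from plant import job_done
print(job_done())"
```

```text
the job is handed in; nothing more can be done
None
```

The guard is propped open with the rod in both post slots, and the knob is turned clockwise to its stop. I handed the job in at about 30.6 s of the 72 s allowed.

**Guard and prop:** I gripped the handle, levered the guard up with the rod, and lowered the rod into the slots about 6 mm behind their nominal place. It went down freely past the tooth tops. At the floor the vertical force changed by about 4 N, and moving forward it met the front teeth at about 3 N. After I let go, both camera views showed the rod in both slots and the guard leaning on it. The views looked the same after the knob work.

**Knob:** Turning took about 0.06–0.08 N m until roughly 60° of turn. The torque then rose steadily with angle, at about the coupling spring's rate, to about 0.22 N m. That is a twist of about 0.145 rad, above the 0.10 needed and below the 0.27 that breaks it. I eased back 6° to about 0.07 N m, which fell along the same line, and released. In the last picture the bar stands about 1.2 rad clockwise of the unit's x, inside the stated stop range.

**Checks that were less clean:**
- The torque reading was noisy, about ±0.03 N m, so I averaged it over several readings.
- My position for the knob was about 1–2 mm off, which put a side load of about 5 N on it while turning.
- The bystanders look undisturbed in the last scene picture, but I checked that only by eye.

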